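Load resin car models into the UV curing tunnel and start the cure

ROBOT

A 7-joint arm with a two-finger parallel gripper is mounted at the origin on the work surface. World frame = base frame: x ahead of the robot, y to its left, z up, the work surface at z = 0. Lengths are in m, angles in degrees, forces in N, time in s.
With the tool pointing down it reaches from about 0.4 to 0.85 m from the base axis. Payload 10.4 kg.
Tool frame: the origin (TCP) lies on the centre line of the jaws, within the pads' length; the fingertips stand 11 mm ahead of it and the grasp point (between the pads) lies 8 mm behind it (manip.tip_reach is the z of the fingertips in the tool frame, in m); z points along the fingers, y is the direction in which the jaws open and shut (so a half turn about z gives the same grasp; the last joint's range is limited). The gripper opens to 85 mm and grips with 20 to 120 N. Pads are 22 mm wide; open, the fingers measure 114 mm over their backs; the gripper's body (76 mm by 85 mm) begins 54 mm behind the grasp point. The pads swing forward as they close: fully open they stand 13 mm farther back than shut.
Start: joints at [-77.613, 19.034, -3.707, 83.658, 1.238, 77.344, -5.071], TCP at [0.148, 0.607, 0.242] pointing down, gripper open.
Joint ranges: [-148.97, 148.97], [-28.65, 121.19], [-84.17, 76.75], [9.2, 138.47], [-72.65, 252.65], [3.7, 117.97], [-149.18, 149.18]. Speed limits (degrees/s): [127.2, 127.2, 159.86, 159.86, 180, 180, 180].

INTERFACE

Orientations are given as [roll, pitch, yaw] about the fixed x, y, z axes, in that order (R = Rz(yaw) Ry(pitch) Rx(roll)).
In Python, from plant import manip gives the robot as it stands.
- The arm moves only by the tool apply_moves, never from a script. Its argument "motion" is a list that holds one entry, the list of rows, each a list of 7 numbers: the gripper's target within -1 to 1 (fully open at 1, half-way at 0, shut at -1), then the shift along the tool's x, y, z in cm, then the turn, a rotation vector about the tool's x, y, z in degrees. A call has 1 to 20 rows; each row is the pose to reach, as a shift and turn from the pose commanded when the call began, along the tool's axes at that moment; what a row does not reach only later rows make up. A row lasts 1/8 s, in which the tool goes at most 62.5 mm and 10.7 degrees, less where a joint would pass 70% of its speed; a pose out of reach is approached as far as the arm can. A call with a gripper value outside its range is refused whole. The fingers move at their own pace and stop on an object; "newtons" is the grip in N (left out, the last holds). Time passes only in rows, so rows that repeat a pose let the fingers close. It gives the time, the measured TCP pose, the force and the opening at its end, in the units of the state.
- manip.sense(): the state, without advancing time (a new reading comes with each control period).
- manip.camera(name): name is "scene" or "top"; returns the picture (384x512x3 uint8, red, green, blue); there is no depth.
- manip.calibration(name): a dict with "camera_matrix" (3x3 intrinsics, pixels), "eye" and "attitude" of the camera in the world. Camera axes: x right, y down, z forward; pixel columns grow to the right and rows downward; lengths in m; the calibration is good to about 2 mm. A picture is of the moment at which its call begins. calibration takes no time and is no camera call.
- manip.close_job(): hands the job in, once; it reports no verdict.
The state is a dict: "clock": time; "joint_positions": joint angles; "joint_velocities": joint speeds; "joint_torque": joint torques, N m; "tcp_pos": TCP position; "tool_rot": TCP orientation; "contact_force": force on the tool from outside, world axes, zero at the start; "ft_torque": the same for the moment, N m; "gripper_width": finger opening in m.
Only numpy, scipy, OpenCV 4.12 (cv2) and the standard library are available. Lean on these libraries where they do the work, as an engineer would, in place of code of your own. Each camera call takes 0.05 s, during which the arm holds its last target. There are 200 camera calls.

TASK

Stand all the grey resin car models side by side in one straight row on the open apron of the curing station, in front of the tunnel and with their noses all to the far side, away from the robot, then take the paddle by its wooden handle and push the whole row as one block into the tunnel until the first model is against the end wall and the row is closed up straight. Lay the paddle back along its black rubber mat, then twist the start knob clockwise to its stop, hold it there for three seconds and let it spring back; leave the row closed up at the end wall, the paddle on its mat, and the cup, jar and brush undisturbed.

Things in the scene. Friction and masses are not known exactly. Their poses are not given: they have to be found in the camera images.
- model1: grey resin 4x4 model car, 84 long (x), 42 wide (y), 70 g: flat-sided body block 28 high, on it a flat-sided cabin 36 (x) by 30 (y), from 28 to 54 up, centred 8 behind the origin. Origin: centre of the underside; x to the nose (long bonnet, two lamps), z up. Starts on the white bench, nose within 0.6 rad of world +x; None if absent
- model2: grey resin 4x4 model car, 84 long (x), 42 wide (y), 70 g: flat-sided body block 28 high, on it a flat-sided cabin 36 (x) by 30 (y), from 28 to 54 up, centred 8 behind the origin. Origin: centre of the underside; x to the nose (long bonnet, two lamps), z up. Starts on the white bench, nose within 0.6 rad of world +x; None if absent (same as model1)
- model3: grey resin 4x4 model car, 84 long (x), 42 wide (y), 70 g: flat-sided body block 28 high, on it a flat-sided cabin 36 (x) by 30 (y), from 28 to 54 up, centred 8 behind the origin. Origin: centre of the underside; x to the nose (long bonnet, two lamps), z up. Starts on the white bench, nose within 0.6 rad of world +x; None if absent (same as model1)
- model4: grey resin 4x4 model car, 84 long (x), 42 wide (y), 70 g: flat-sided body block 28 high, on it a flat-sided cabin 36 (x) by 30 (y), from 28 to 54 up, centred 8 behind the origin. Origin: centre of the underside; x to the nose (long bonnet, two lamps), z up. Starts on the white bench, nose within 0.6 rad of world +x; None if absent (same as model1)
- station: fixed curing station; origin on the bench under the tunnel mouth's middle; +y into the tunnel, +x to the far side, z up. Plate 6 thick, 124 wide (x), y -215 (apron, no rails) to 180. Tunnel y 0 to 172 (end wall), 100 wide, 68 high inside; see-through amber roof, top 83 over the bench. Flared guides at the mouth, y -27 to 3, inner faces 59 then 47 off the axis, 46 high
- stop (a point): middle of the foot of the end wall's inner face, on the plate (station y = 172, 6 over the bench). A row of four models (4 x 42) just fits in the tunnel
- mouth (a point): middle of the tunnel mouth, on the plate
- paddle: loose paddle 172 long (y), 120 g: bar 14 wide, 10 high; at the +y end an upright white blade 64 wide, 8 thick, 34 high, flat front at y = +85; at the -y end an upright wooden handle 34 (x) by 22 (y), 80 high, centred at y = -72 on a foot 60 by 30, 10 high. Origin: underside, 85 behind the blade front. Starts on the mat, about along it, blade to the mat's +y
- blade (a point): middle of the paddle blade's front face (paddle frame: y = +85, 17 up)
- mat: fixed black rubber mat, 80 (x) by 210 (y), 3 thick, the paddle's place; origin: centre of the underside, y along its length. It and the control box may swap places
- controlbox: fixed grey control box 90 x 90, 55 high, with the start knob in the middle of its top; origin: centre of the underside
- knob_grip (a point): on the knob's upright axis, at the middle of its grip bar, 82 over the bench. The bar is 46 long, 14 thick, and stands from 67 to 97 over the bench; its length lies along this frame's x, so the frame turns with the knob
- knob (a joint): start knob's turn in rad, clockwise seen from above: 0 at rest, 1.2 at the stop; a spring (about 0.02 N m at rest, 0.12 N m at the stop) brings it back to 0 when let go
- coffee: bystander: lidded paper cup, 82 wide, 110 high; origin under its centre
- thinner: bystander: glass jar, 52 wide, 85 high; origin under its centre
- brush: bystander: paint brush lying on the bench, 180 long
Not all that is in view belongs to the job. Leave any purple look-alike of the paddle alone. Leave any pink look-alike of the controlbox alone.

How it is judged:
By the outcome, as a careful person would: the job done as asked, in the order asked, and still so for the second after the job is handed in, with the robot touching nothing.
Of model1, model2, model3, model4 only 3 to 4 are there at a start; the rules pass over those that are not, and their reading is None.
At some moment in a run one of model1, model2, model3, model4 may be knocked a few centimetres aside while the robot is not near it.
Once in a run the grip may slacken for a moment while it holds something.
It also fails if it takes over 210 s, if anything falls off the work surface, if the arm or the gripper's body presses on something with over 40 N, if the wrist force passes 120 N, or if a joint passes its speed limit or range.

## Working session

There is one attempt and no reset: what is moved stays moved. The work goes in short steps, Python scripts to look and compute and a tool call to move; the robot and the scene stay as the last step left them, time stands still between calls to the robot, and variables do not carry over. Pictures are saved under pics/ and viewed, about 12 in all and at most 16, crops included, and the job is handed in when it is done.

Besides the shell and the picture viewer there is one more tool, called after "Request:" by a JSON object that holds its "method" and its "body". apply_moves: Moves the arm, as the interface text tells. Its arguments: {"type":"object","properties":{"motion":{"type":"array","items":{"type":"array","items":{"type":"array","items":{"type":"number"}}}},"newtons":{"type":"number"}},"required":["motion"]}

```bash
ls; mkdir -p pics; cat > h.py <<'E'
import numpy as np, cv2
from plant import manip
def snap(name,fn,crop=None,s=1):
    im=manip.camera(name)[:,:,::-1].copy()
    cv2.imwrite('pics/raw_'+fn,im)
    if crop: x0,y0,x1,y1=crop; im=im[y0:y1,x0:x1]
    if s!=1: im=cv2.resize(im,None,fx=s,fy=s,interpolation=cv2.INTER_CUBIC)
    cv2.imwrite('pics/'+fn,im)
def cam(name):
    c=manip.calibration(name); return np.array(c['camera_matrix']),np.array(c['eye']),np.array(c['attitude'])
def back(name,u,v,z):
    K,e,R=cam(name)
    if R.ndim==1:
        from scipy.spatial.transform import Rotation as Ro; R=Ro.from_euler('xyz',R,degrees=True).as_matrix()
    d=R@np.linalg.solve(K,[u,v,1]); return e+d*(z-e[2])/d[2]
def proj(name,p):
    K,e,R=cam(name)
    if R.ndim==1:
        from scipy.spatial.transform import Rotation as Ro; R=Ro.from_euler('xyz',R,degrees=True).as_matrix()
    q=K@(R.T@(np.array(p)-e)); return q[:2]/q[2]
E
python3 - <<'E'
from h import *
for n in('scene','top'): snap(n,n+'0.png',s=1.56); print(manip.calibration(n))
print(manip.sense())
E
```

```text
pics
{'camera_matrix': array([[425.6726313 ,   0.        , 249.55105266],
       [  0.        , 425.6726313 , 194.3072033 ],
       [  0.        ,   0.        ,   1.        ]]), 'eye': array([1.43338101, 0.13475187, 0.7951667 ]), 'attitude': array([-127.55891177,   -0.89052083,   98.41958272])}
{'camera_matrix': array([[446.43694062,   0.        , 257.71203894],
       [  0.        , 446.43694062, 202.12990892],
       [  0.        ,   0.        ,   1.        ]]), 'eye': array([ 0.42536232, -0.01260155,  1.20794567]), 'attitude': array([-174.36073925,    0.7604024 ,  -90.85102297])}
{'clock': 0.1, 'joint_positions': array([-77.61335777,  19.06814478,  -3.70806385,  83.70089271,
         1.23527194,  77.34447814,  -5.0713346 ]), 'joint_velocities': array([-0.03503935, -0.08891319, -0.15279398, -0.072958  , -0.0218397 ,
        0.03710274,  0.01971207]), 'joint_torque': array([ 1.76464437e-03, -6.26748061e+01,  4.94658505e-02, -3.92429638e+01,
        1.62593485e-02,  7.03290571e-03,  8.27946496e-05]), 'tcp_pos': array([0.14773015, 0.60695162, 0.24160031]), 'tool_rot': array([-1.79926199e+02,  7.93347470e-04,  1.66319377e+02]), 'contact_force': array([-0.50804949,  0.1634765 ,  0.1228188 ]), 'ft_torque': array([-0.02643911, -0.05810837, -0.0173233 ]), 'gripper_width': 0.08527107469960808}
```

View pics/top0.png

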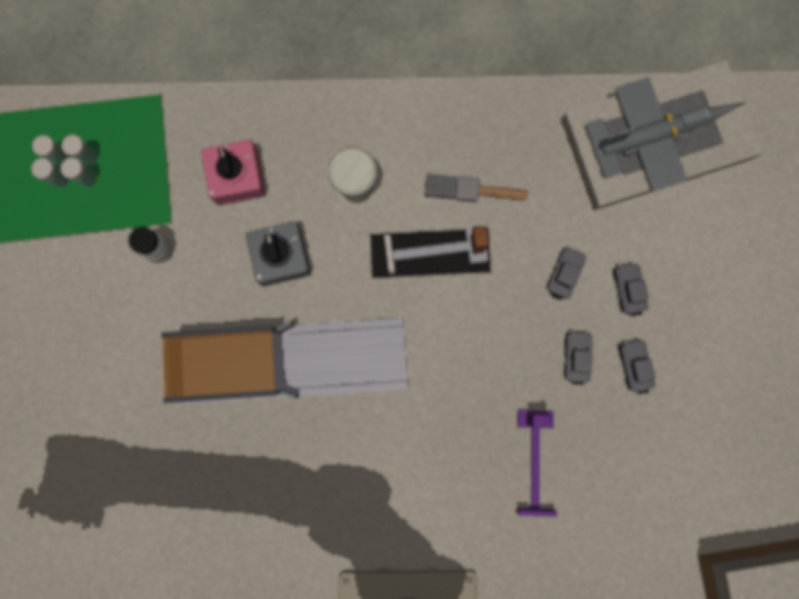

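View pics/scene0.png

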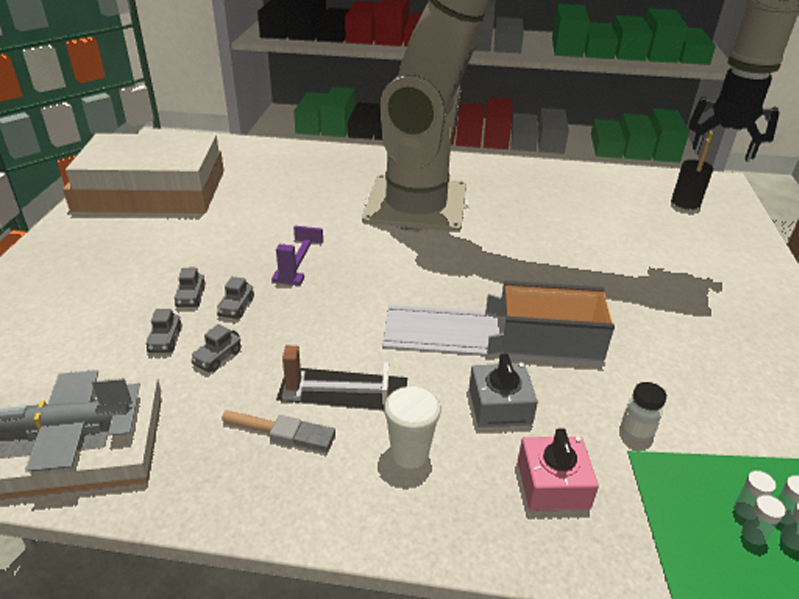

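```bash
python3 - <<'E'
from h import *
t=cv2.imread('pics/raw_top0.png');s=cv2.imread('pics/raw_scene0.png')
def c(im,x0,y0,x1,y1,f): return cv2.resize(im[y0:y1,x0:x1],None,fx=f,fy=f,interpolation=cv2.INTER_CUBIC)
a=c(t,340,150,430,260,5); b=c(s,85,160,175,245,3.888)
b=cv2.copyMakeBorder(b,0,max(0,a.shape[0]-b.shape[0]),0,0,cv2.BORDER_CONSTANT)
cv2.imwrite('pics/c1.png',np.hstack([a,b[:a.shape[0]]]))
a=c(t,95,130,325,265,3.47);cv2.imwrite('pics/c2.png',a)
E
```

```text
(no output)
```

View pics/c1.png

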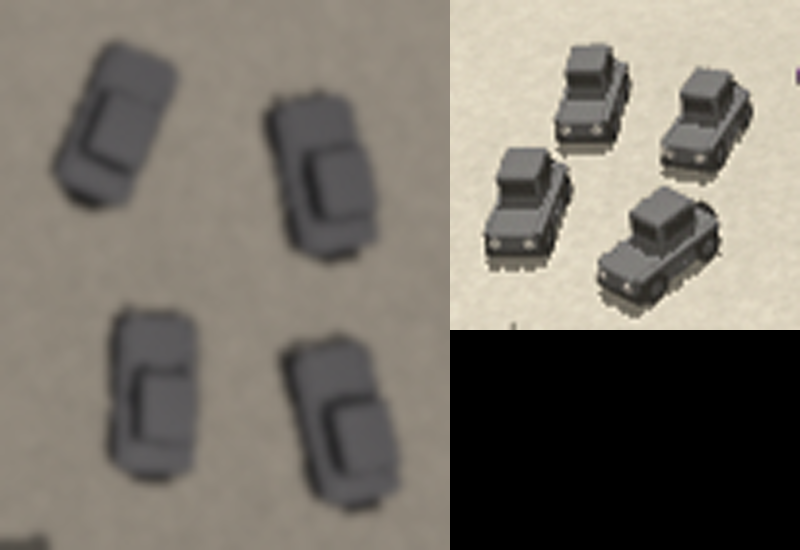

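View pics/c2.png

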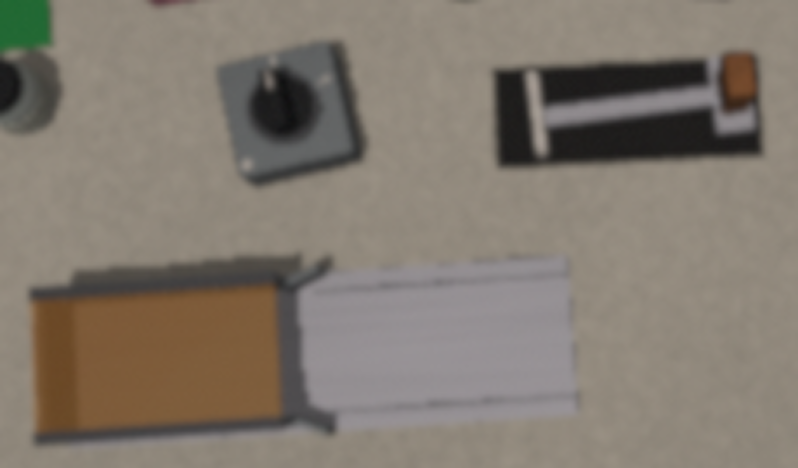

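```bash
cat > fit.py <<'E'
from h import *
from scipy.optimize import minimize
def box(x0,x1,y0,y1,z0,z1): return np.array([[x,y,z] for x in(x0,x1) for y in(y0,y1) for z in(z0,z1)])/1000
BOD=[box(-42,42,-21,21,0,28),box(-26,10,-15,15,28,54)]
def place(P,q,z0=0):
    c,s=np.cos(q[2]),np.sin(q[2]); return P@np.array([[c,s,0],[-s,c,0],[0,0,1]])+[q[0],q[1],z0]
def sil(name,q,shape,parts=BOD,z0=0,S=4):
    m=np.zeros((shape[0]*S,shape[1]*S),np.uint8)
    for P in parts:
        uv=np.array([proj(name,p) for p in place(P,q,z0)])
        cv2.fillConvexPoly(m,cv2.convexHull(((uv+.5)*S).astype(np.int32)),255)
    return cv2.resize(m,shape[::-1],interpolation=cv2.INTER_AREA)/255.
def carmask(im):
    f=im.astype(float); L=f.mean(2); return ((f[:,:,2]-f[:,:,0]<14)&(L<120)).astype(np.uint8)
def fit(q0,ims,mask=carmask,parts=BOD,z0=0,r=45):
    M={n:mask(im).astype(float) for n,im in ims.items()}
    W={}
    for n in ims:
        w=np.zeros(M[n].shape); u=proj(n,[q0[0],q0[1],z0+.02]); cv2.circle(w,tuple(int(x) for x in u),r,1,-1)
        # keep only nearest blob
        k,l=cv2.connectedComponents(cv2.morphologyEx((M[n]*w>.5).astype(np.uint8),cv2.MORPH_OPEN,np.ones((2,2))))
        best=max(range(1,k),key=lambda i:np.minimum(l==i,sil(n,q0,w.shape,parts,z0)).sum())
        M[n]=(l==best).astype(float)
    def cost(q): return sum((abs(sil(n,q,M[n].shape,parts,z0)-M[n])).sum()/M[n].sum() for n in ims)
    r_=minimize(cost,q0,method='Nelder-Mead',options=dict(initial_simplex=[q0]+[np.add(q0,d) for d in([.015,0,0],[0,.015,0],[0,0,.25])],xatol=2e-4,fatol=1e-4,maxiter=150))
    return r_.x,r_.fun,{n:M[n].sum() for n in ims}
E
python3 - <<'E'
from fit import *
ims={n:cv2.imread(f'pics/raw_{n}0.png') for n in('top','scene')}
for u,v,a in((363,175,-.3),(404,185,.2),(371,228,0),(408,234,.2)):
    p=back('top',u,v,.03)
    q,f,m=fit([p[0],p[1],a],ims); print(np.round(q,4),round(np.degrees(q[2]),1),round(f,3),m)
    for n in ('top','scene'):
        q1,f1,_=fit(list(q),{n:ims[n]}); print('  ',n,np.round(q1,4),round(f1,3))
def c2(u,v,z): return back('top',95+u/3.47,130+v/3.47,z)
for nm,u,v,z in(('apron far outer',568,258,.006),('apron near outer',577,411,.006),('roof nearL',36,440,.083),('roof farL',31,290,.083),('roof farR',283,277,.083),('roof nearR',293,420,.083),
 ('mat',497,71,.003),('mat',758,62,.003),('mat',760,155,.003),('mat',499,165,.003),('handle',725,53,.08),('h',754,53,.08),('h',754,106,.08),('h',722,106,.08),('bladefar',533,70,.034),('bladenear',543,155,.034),
 ('box',219,67,.055),('box',338,43,.055),('box',360,157,.055),('box',253,183,.055)):
    print(nm,np.round(c2(u,v,z),4))
E
```

```text
[ 0.61   -0.282  -0.4114] -23.6 1.044 {'top': np.float64(557.0), 'scene': np.float64(366.0)}Traceback (most recent call last):
  File "<stdin>", line 7, in <module>
  File "fit.py", line 25, in fit
    r_=minimize(cost,q0,method='Nelder-Mead',options=dict(initial_simplex=[q0]+[np.add(q0,d) for d in([.015,0,0],[0,.015,0],[0,0,.25])],xatol=2e-4,fatol=1e-4,maxiter=150))
    res = _minimize_neldermead(fun, x0, args, callback, bounds=bounds,
                               **options)
    fxr = func(xr)
    fx = function(np.copy(x), *(wrapper_args + args))
  File "fit.py", line 24, in cost
    def cost(q): return sum((abs(sil(n,q,M[n].shape,parts,z0)-M[n])).sum()/M[n].sum() for n in ims)
                        ~~~^^^^^^^^^^^^^^^^^^^^^^^^^^^^^^^^^^^^^^^^^^^^^^^^^^^^^^^^^^^^^^^^^^^^^^^^
  File "fit.py", line 24, in <genexpr>
    def cost(q): return sum((abs(sil(n,q,M[n].shape,parts,z0)-M[n])).sum()/M[n].sum() for n in ims)
                                 ~~~^^^^^^^^^^^^^^^^^^^^^^^^^
  File "fit.py", line 10, in sil
    uv=np.array([proj(name,p) for p in place(P,q,z0)])
                 ~~~~^^^^^^^^
  File "h.py", line 17, in proj
    K,e,R=cam(name)
          ~~~^^^^^^
  File "h.py", line 10, in cam
    c=manip.calibration(name); return np.array(c['camera_matrix']),np.array(c['eye']),np.array(c['attitude'])
ValueError: time passes only in moves, steps and waits
```

```bash
python3 - <<'E'
s=open('h.py').read()
s=s.replace("def cam(name):\n    c=manip","_C={}\ndef cam(name):\n    if name not in _C: _C[name]=_cam(name)\n    return _C[name]\ndef _cam(name):\n    c=manip")
open('h.py','w').write(s)
E
python3 - <<'E'
from fit import *
ims={n:cv2.imread(f'pics/raw_{n}0.png') for n in('top','scene')}
p=back('top',363,175,.03); print(p, proj('scene',p), manip.sense()['clock'])
s=ims['scene'];t=ims['top']
b=lambda u,v:s[int(160+v/3.888),int(85+(u-450)/3.888)]
print('cabin',b(680,210),'bonnet',b(640,260),'side',b(705,235),'shadow',b(630,312),'bench',b(480,100),'wind',b(655,235))
print('top: body',t[165,366],'bench',t[200,385],'shadow',t[176,358],t[190,357],t[233,361])
E
```

```text
[ 0.60986667 -0.27974446  0.03      ] [138.74771191 219.80949611] 0.1
cabin [62 67 69] bonnet [122 127 128] side [65 69 72] shadow [ 90 102 107] bench [196 217 225] wind [38 43 47]
top: body [90 88 90] bench [125 137 145] shadow [63 61 63] [43 46 48] [ 90  97 102]
```

```bash
sed -i 's/return ((f\[:,:,2\].*/return ((f[:,:,2]-f[:,:,0]<.07*L+3)\&(L<160)).astype(np.uint8)/' fit.py
python3 - <<'E'
from fit import *
ims={n:cv2.imread(f'pics/raw_{n}0.png') for n in('top','scene')}
for u,v,a in((363,175,-.3),(404,185,.2),(371,228,0),(408,234,.2)):
    p=back('top',u,v,.03)
    q,f,m=fit([p[0],p[1],a],ims); print(np.round(q,4),round(np.degrees(q[2]),1),round(f,3),list(m.values()))
    for n in ('top','scene'):
        q1,f1,_=fit(list(q),{n:ims[n]}); print('  ',n,np.round(q1,4),round(f1,3))
def c2(u,v,z): return back('top',95+u/3.47,130+v/3.47,z)
for nm,u,v,z in(('apron far outer',568,258,.006),('apron near outer',577,411,.006),('roof nearL',36,440,.083),('roof farL',31,290,.083),('roof farR',283,277,.083),('roof nearR',293,420,.083),
 ('mat',497,71,.003),('mat',758,62,.003),('mat',760,155,.003),('mat',499,165,.003),('handle',725,53,.08),('h',754,53,.08),('h',754,106,.08),('h',722,106,.08),('bladefar',533,70,.034),('bladenear',543,155,.034),
 ('box',219,67,.055),('box',338,43,.055),('box',360,157,.055),('box',253,183,.055)):
    print(nm,np.round(c2(u,v,z),4))
E
```

```text
[ 0.6094 -0.2829 -0.4197] -24.0 0.846 [np.float64(500.0), np.float64(399.0)]
   top [ 0.609  -0.2835 -0.4373] 0.149
   scene [ 0.606  -0.2805 -0.1244] 0.631
[ 0.5795 -0.3925  0.2801] 16.0 1.433 [np.float64(555.0), np.float64(243.0)]
   top [ 0.5802 -0.3942  0.1902] 0.156
   scene [ 0.5741 -0.3921  0.3469] 1.186
[ 0.4635 -0.2974  0.0749] 4.3 1.48 [np.float64(537.0), np.float64(213.0)]
   top [ 0.4645 -0.2998 -0.0345] 0.138
   scene [ 0.4629 -0.2949  0.1215] 1.216
[ 0.4474 -0.3954  0.3248] 18.6 1.581 [np.float64(576.0), np.float64(181.0)]
   top [ 0.4485 -0.3987  0.2342] 0.156
   scene [ 0.4481 -0.3945  0.3427] 1.351
apron far outer [ 0.5382 -0.001   0.006 ]
apron near outer [ 0.4195 -0.0061  0.006 ]
roof nearL [0.4048 0.3856 0.083 ]
roof farL [0.5138 0.3913 0.083 ]
roof farR [0.5204 0.2066 0.083 ]
roof nearR [0.4164 0.199  0.083 ]
mat [0.688 0.053 0.003]
mat [ 0.6915 -0.1533  0.003 ]
mat [ 0.6173 -0.1529  0.003 ]
mat [0.6128 0.0522 0.003 ]
handle [ 0.6817 -0.1201  0.08  ]
h [ 0.6813 -0.1416  0.08  ]
h [ 0.6416 -0.1405  0.08  ]
h [ 0.642  -0.1169  0.08  ]
bladefar [0.6815 0.0235 0.034 ]
bladenear [0.6152 0.0167 0.034 ]
box [0.6835 0.2613 0.055 ]
box [0.7004 0.1708 0.055 ]
box [0.6126 0.1542 0.055 ]
box [0.5941 0.2349 0.055 ]
```

```bash
cat > go.py <<'E'
from h import *
from scipy.spatial.transform import Rotation as Ro
def rel(cur,tgts):
    "cur,(x,y,z,yaw) -> rows cm/deg in tool axes of cur pose"
    p0=np.array(cur[:3]);R0=Ro.from_euler('xyz',cur[3:],degrees=True)
    for t in tgts:
        R=Ro.from_euler('xyz',[180,0,t[3]],degrees=True)
        print(np.round(R0.inv().apply(np.array(t[:3])-p0)*100,2),np.round((R0.inv()*R).as_rotvec(degrees=True),1))
def now():
    s=manip.sense(); return list(s['tcp_pos'])+list(s['tool_rot'])
def st(x,y,S=(.4685,.211,2.8)):
    a=np.radians(S[2]);return S[0]+x*np.cos(a)-y*np.sin(a),S[1]+x*np.sin(a)+y*np.cos(a)
E
python3 - <<'E'
from go import *
print(manip.tip_reach)
rel(now(),[(.5,.2,.2,110),(.602,-.28,.15,65),(.602,-.28,.09,65)])
E
```

```text
0.011
[-43.85 -31.2    4.2 ] [-0.1  0.  56.3]
[-65.12 -75.42   9.26] [-1.000e-01  1.000e-01  1.013e+02]
[-65.12 -75.42  15.26] [-1.000e-01  1.000e-01  1.013e+02]
```

Request:
{"method": "apply_moves", "body": {"motion": [[[0.4,-43.9,-31.2,4.2,0,0,56.3],[0.4,-43.9,-31.2,4.2,0,0,56.3],[0.4,-43.9,-31.2,4.2,0,0,56.3],[0.4,-43.9,-31.2,4.2,0,0,56.3],[0.4,-43.9,-31.2,4.2,0,0,56.3],[0.4,-43.9,-31.2,4.2,0,0,56.3],[0.4,-43.9,-31.2,4.2,0,0,56.3],[0.4,-43.9,-31.2,4.2,0,0,56.3],[0.4,-65.1,-75.4,9.3,0,0,101.3],[0.4,-65.1,-75.4,9.3,0,0,101.3],[0.4,-65.1,-75.4,9.3,0,0,101.3],[0.4,-65.1,-75.4,9.3,0,0,101.3],[0.4,-65.1,-75.4,9.3,0,0,101.3],[0.4,-65.1,-75.4,9.3,0,0,101.3],[0.4,-65.1,-75.4,9.3,0,0,101.3],[0.4,-65.1,-75.4,9.3,0,0,101.3],[0.4,-65.1,-75.4,9.3,0,0,101.3],[0.4,-65.1,-75.4,9.3,0,0,101.3],[0.4,-65.1,-75.4,9.3,0,0,101.3],[0.4,-65.1,-75.4,15.3,0,0,101.3]]], "newtons": 25}}

```text
clock: 2.6
tcp_pos: [0.6055, -0.2788, 0.0931]
tool_rot: [179.5, -0.1, 65.2]
contact_force: [1.5, -0.5, -0.6]
gripper_width: 0.06
```

```bash
python3 - <<'E'
from go import *
print(np.round(now(),4), manip.tip_reach)
snap('scene','s1.png',crop=(80,110,230,250),s=4)
rel(now(),[(.602,-.28,.043,65)])
E
```

```text
[ 6.055000e-01 -2.788000e-01  9.310000e-02  1.794955e+02 -1.221000e-01
  6.515980e+01] 0.011
[-0.32  0.37  3.88] [-0.3 -0.1  0.2]
```

View pics/s1.png

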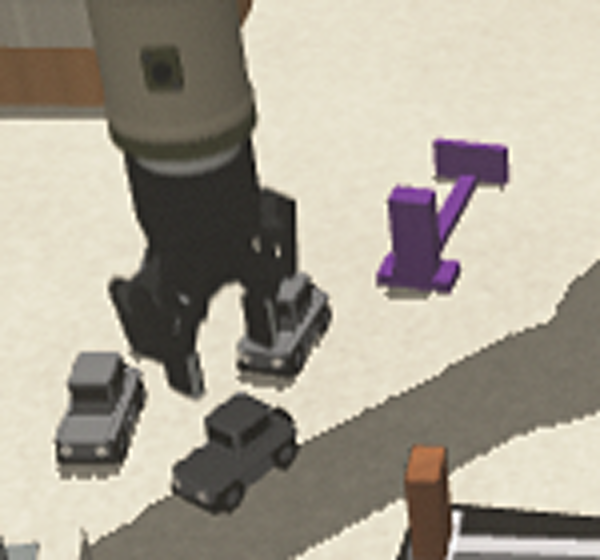

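Request:
{"method": "apply_moves", "body": {"motion": [[[0.4,0,0,2,0,0,0],[0.4,0,0,3.5,0,0,0],[0.4,0,0,4.5,0,0,0],[0.4,0,0,4.5,0,0,0],[0.4,0,0,4.5,0,0,0]]]}}

```text
clock: 3.28
tcp_pos: [0.6024, -0.2796, 0.0451]
tool_rot: [179.9, -0.0, 65.0]
contact_force: [0.4, -0.3, -0.7]
gripper_width: 0.0595
```

Request:
{"method": "apply_moves", "body": {"motion": [[[-0.6,0,0,0,0,0,0],[-0.6,0,0,0,0,0,0],[-0.6,0,0,0,0,0,0],[-0.6,0,0,0,0,0,0],[-0.6,0,0,0,0,0,0],[-0.6,0,0,0,0,0,0]]], "newtons": 30}}

```text
clock: 4.03
tcp_pos: [0.6025, -0.2795, 0.045]
tool_rot: [179.9, -0.0, 65.0]
contact_force: [0.3, 0.5, 5.1]
gripper_width: 0.0357
```

```bash
python3 - <<'E'
from go import *
print(np.round(now(),4), manip.sense()['gripper_width'],manip.sense()['contact_force'])
# target: car1 origin at station y=-48, x=0; cabin centre at station x=-8mm
c=(.602,-.28,.045,180,0,65)
X,Y=st(-.008,-.048);print(X,Y)
rel(c,[(.602,-.28,.085,65),(X,Y,.085,92.8),(X,Y,.052,92.8)])
E
```

```text
[ 6.025000e-01 -2.795000e-01  4.500000e-02  1.799309e+02 -1.390000e-02
  6.501590e+01] 0.03570776132584514 [0.29552841 0.5407762  5.05240055]
0.46285433985145796 0.16266650724924625
[-0.  0. -4.] [0. 0. 0.]
[ 34.24 -31.32  -4.  ] [ -0.    0.  -27.8]
[ 34.24 -31.32  -0.7 ] [ -0.    0.  -27.8]
```

Request:
{"method": "apply_moves", "body": {"motion": [[[-0.6,0,0,-2,0,0,0],[-0.6,0,0,-4,0,0,0],[-0.6,3,-3,-4,0,0,-3],[-0.6,7,-6,-4,0,0,-6],[-0.6,11,-10,-4,0,0,-9],[-0.6,15,-14,-4,0,0,-12],[-0.6,19,-17.5,-4,0,0,-15],[-0.6,23,-21,-4,0,0,-19],[-0.6,27,-24.5,-4,0,0,-22],[-0.6,30,-27.5,-4,0,0,-25],[-0.6,32,-29.5,-4,0,0,-27.8],[-0.6,34.2,-31.3,-4,0,0,-27.8],[-0.6,34.2,-31.3,-4,0,0,-27.8],[-0.6,34.2,-31.3,-4,0,0,-27.8]]], "newtons": 40}}

```text
clock: 5.78
tcp_pos: [0.4633, 0.1619, 0.0847]
tool_rot: [180.0, 0.0, 92.8]
contact_force: [-0.9, -0.4, -0.4]
gripper_width: 0.035
```

```bash
python3 - <<'E'
from go import *
print(np.round(now(),4), manip.sense()['gripper_width'])
snap('top','t2.png',crop=(100,130,440,270),s=2.35)
snap('scene','s2.png',crop=(230,130,400,250),s=4)
E
```

```text
[4.63300e-01 1.61900e-01 8.47000e-02 1.79970e+02 8.20000e-03 9.27625e+01] 0.034950240021584825
```

View pics/s2.png

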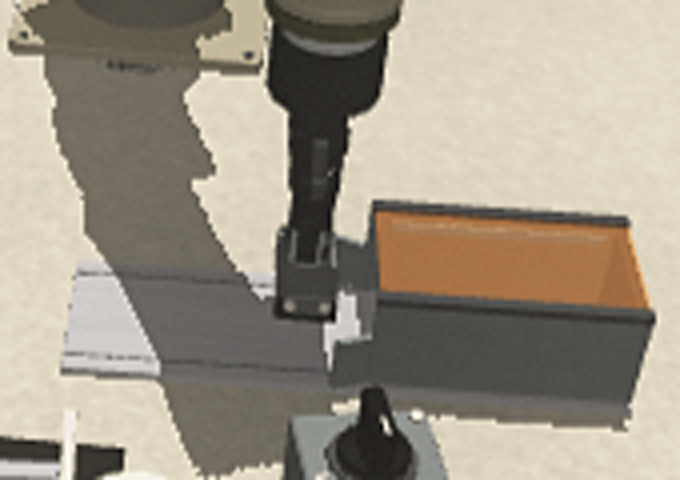

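Request:
{"method": "apply_moves", "body": {"motion": [[[-0.6,0,0,1.5,0,0,0],[-0.6,0,0,2.6,0,0,0],[-0.6,0,0,3.1,0,0,0],[-0.6,0,0,3.3,0,0,0],[-0.6,0,0,3.3,0,0,0],[-0.6,0,0,3.3,0,0,0],[0.4,0,0,3.3,0,0,0],[0.4,0,0,3.3,0,0,0],[0.4,0,0,3.3,0,0,0],[0.4,0,0,3.3,0,0,0],[0.4,0,0,0,0,0,0],[0.4,0,0,-4,0,0,0],[0.4,0,0,-6,0,0,0],[0.4,0,0,-6,0,0,0]]]}}

```text
clock: 7.62
tcp_pos: [0.4635, 0.1633, 0.1456]
tool_rot: [179.9, -0.1, 92.8]
contact_force: [0.1, 1.3, -1.3]
gripper_width: 0.0599
```

```bash
python3 - <<'E'
from fit import *
from go import *
print(np.round(now(),4))
snap('top','t3.png',crop=(100,130,440,270),s=2.35)
ims={'top':cv2.imread('pics/raw_t3.png')}
for u,v,a in((371,228,0),(404,185,.2),(408,234,.2)):
    p=back('top',u,v,.03);q,f,m=fit([p[0],p[1],a],ims); print(np.round(q,4),round(np.degrees(q[2]),1),round(f,3))
c=(.463,.1627,.145,180,0,92.8)
rel(c,[(.4565,-.2997,.13,88),(.4565,-.2997,.045,88)])
E
```

```text
[ 4.635000e-01  1.633000e-01  1.456000e-01  1.798577e+02 -1.035000e-01
  9.281900e+01]
[ 0.4641 -0.299  -0.0989] -5.7 0.147
[ 0.5805 -0.3944  0.1403] 8.0 0.181
[ 0.4491 -0.3982  0.2033] 11.6 0.152
[-46.15  -2.91   1.5 ] [ 0.  -0.   4.8]
[-46.15  -2.91  10.  ] [ 0.  -0.   4.8]
```

View pics/t3.png

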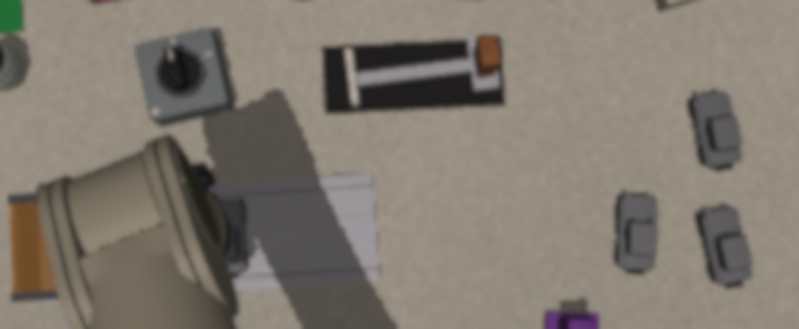

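Request:
{"method": "apply_moves", "body": {"motion": [[[0.4,-46.1,-3,1.5,0,0,5.8],[0.4,-46.1,-3,1.5,0,0,5.8],[0.4,-46.1,-3,1.5,0,0,5.8],[0.4,-46.1,-3,1.5,0,0,5.8],[0.4,-46.1,-3,1.5,0,0,5.8],[0.4,-46.1,-3,1.5,0,0,5.8],[0.4,-46.1,-3,1.5,0,0,5.8],[0.4,-46.1,-3,1.5,0,0,5.8],[0.4,-46.1,-3,1.5,0,0,5.8],[0.4,-46.1,-3,5,0,0,5.8],[0.4,-46.1,-3,7.5,0,0,5.8],[0.4,-46.1,-3,9,0,0,5.8],[0.4,-46.1,-3,10,0,0,5.8],[0.4,-46.1,-3,10,0,0,5.8],[-0.6,-46.1,-3,10,0,0,5.8],[-0.6,-46.1,-3,10,0,0,5.8],[-0.6,-46.1,-3,10,0,0,5.8],[-0.6,-46.1,-3,10,0,0,5.8],[-0.6,-46.1,-3,10,0,0,5.8]]], "newtons": 40}}

```text
clock: 10.05
tcp_pos: [0.4561, -0.2994, 0.0452]
tool_rot: [179.9, 0.0, 87.0]
contact_force: [-0.6, -0.1, 6.6]
gripper_width: 0.0349
```

```bash
python3 - <<'E'
from fit import *
from go import *
print(np.round(now(),4),manip.sense()['gripper_width'],manip.sense()['contact_force'])
snap('top','t4.png',crop=(120,130,440,270),s=2.5)
ims={'top':cv2.imread('pics/raw_t4.png')}
S=(.4685,.211,2.8)
p=st(0,-.048)
q,f,m=fit([p[0],p[1],.05],ims,z0=.006,r=30); print(p,np.round(q,4),round(np.degrees(q[2]),1),round(f,3),m)
E
```

```text
[ 4.561000e-01 -2.994000e-01  4.520000e-02  1.799029e+02  1.780000e-02
  8.701860e+01] 0.034891069535150164 [-0.58850994 -0.14515241  6.60107115]
(np.float64(0.47084478895018944), np.float64(0.16305730540761115)) [0.4709 0.1644 0.0809] 4.6 0.743 {'top': np.float64(2231.0)}
```

View pics/t4.png

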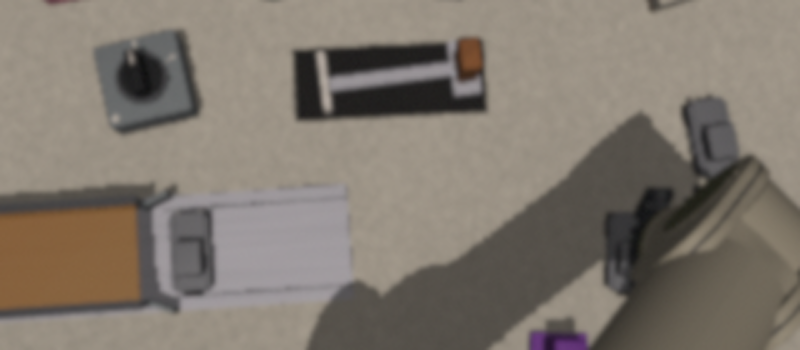

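```bash
python3 - <<'E'
from go import *
for u,v in((170,250),(213,250)): print(back('top',120+u/2.5,130+v/2.5,.034))
for u,v in((346,190),(351,290)): print(back('top',120+u/2.5,130+v/2.5,.006))
c=(.4562,-.2992,.045,180,0,87)
X,Y=st(-.008,-.094)
rel(c,[(X,Y,.085,92.8),(X,Y,.0525,92.8)])
rel((X,Y,.0525,180,0,92.8),[(X,Y,.14,92.8)])
E
```

```text
[0.47077649 0.18581579 0.034     ]
[0.47008131 0.14047831 0.034     ]
[ 5.33738322e-01 -1.17160592e-04  6.00000000e-03]
[ 0.42605832 -0.00386116  0.006     ]
[41.58 -1.29 -4.  ] [-0.   0.  -5.8]
[41.58 -1.29 -0.75] [-0.   0.  -5.8]
[ 0.    0.   -8.75] [0. 0. 0.]
```

Request:
{"method": "apply_moves", "body": {"motion": [[[-0.6,0,0,-2,0,0,0],[-0.6,0,0,-4,0,0,0],[-0.6,4,0,-4,0,0,-2],[-0.6,9,0,-4,0,0,-4],[-0.6,14,0,-4,0,0,-5.8],[-0.6,19,0,-4,0,0,-5.8],[-0.6,24,-0.5,-4,0,0,-5.8],[-0.6,29,-0.8,-4,0,0,-5.8],[-0.6,34,-1,-4,0,0,-5.8],[-0.6,38,-1.2,-4,0,0,-5.8],[-0.6,40,-1.3,-4,0,0,-5.8],[-0.6,41.6,-1.3,-4,0,0,-5.8],[-0.6,41.6,-1.3,-4,0,0,-5.8],[-0.6,41.6,-1.3,-4,0,0,-5.8]]]}}

```text
clock: 11.85
tcp_pos: [0.4642, 0.116, 0.0845]
tool_rot: [180.0, 0.0, 92.7]
contact_force: [0.2, -0.8, -0.9]
gripper_width: 0.0352
```

```bash
python3 - <<'E'
from fit import *
from go import *
print(np.round(now(),4))
snap('top','t5.png'); snap('scene','s5.png')
ims={'top':cv2.imread('pics/raw_t5.png')}
for u,v,a in((404,185,.2),(408,234,.2)):
    p=back('top',u,v,.03);q,f,m=fit([p[0],p[1],a],ims); print(np.round(q,4),round(np.degrees(q[2]),1),round(f,3))
E
```

```text
[4.642000e-01 1.160000e-01 8.450000e-02 1.799935e+02 7.900000e-03
 9.274300e+01]
[ 0.5807 -0.3938  0.0855] 4.9 0.179
[ 0.4489 -0.3994  0.2369] 13.6 0.157
```

Request:
{"method": "apply_moves", "body": {"motion": [[[-0.6,0,0,1.5,0,0,0],[-0.6,0,0,2.6,0,0,0],[-0.6,0,0,3.1,0,0,0],[-0.6,0,0,3.3,0,0,0],[-0.6,0,0,3.3,0,0,0],[-0.6,0,0,3.3,0,0,0],[0.4,0,0,3.3,0,0,0],[0.4,0,0,3.3,0,0,0],[0.4,0,0,3.3,0,0,0],[0.4,0,0,3.3,0,0,0],[0.4,0,0,0,0,0,0],[0.4,0,0,-4,0,0,0],[0.4,0,0,-6,0,0,0],[0.4,0,0,-6,0,0,0]]]}}

```text
clock: 13.7
tcp_pos: [0.4649, 0.1175, 0.1456]
tool_rot: [179.9, -0.1, 92.8]
contact_force: [0.3, -0.8, 0.2]
gripper_width: 0.0596
```

```bash
python3 - <<'E'
from go import *
print(np.round(now(),4))
X,Y=st(-.008,-.094);c=(X,Y,.145,180,0,92.8)
a=np.radians(9);rel(c,[(.5805-.008*np.cos(a),-.394-.008*np.sin(a),.13,99)])
X2,Y2=st(-.008,-.140)
c=(.5805-.008*np.cos(a),-.394-.008*np.sin(a),.045,180,0,99)
rel(c,[(X2,Y2,.085,92.8)])
a=np.radians(13);D=(.4487-.008*np.cos(a),-.3988-.008*np.sin(a))
rel((X2,Y2,.145,180,0,92.8),[D+(.13,103)])
X3,Y3=st(-.008,-.186)
rel(D+(.045,180,0,103),[(X3,Y3,.085,92.8)])
E
```

```text
[ 4.649000e-01  1.175000e-01  1.456000e-01  1.798553e+02 -1.061000e-01
  9.282370e+01]
[-51.66   8.24   1.5 ] [-0.   0.  -6.2]
[47.68 -3.11 -4.  ] [ 0.  -0.   6.2]
[-46.95  -4.94   1.5 ] [  0.    0.  -10.2]
[40.81 12.37 -4.  ] [ 0.  -0.  10.2]
```

Request:
{"method": "apply_moves", "body": {"motion": [[[0.4,-51.7,8.2,1.5,0,0,-6.2],[0.4,-51.7,8.2,1.5,0,0,-6.2],[0.4,-51.7,8.2,1.5,0,0,-6.2],[0.4,-51.7,8.2,1.5,0,0,-6.2],[0.4,-51.7,8.2,1.5,0,0,-6.2],[0.4,-51.7,8.2,1.5,0,0,-6.2],[0.4,-51.7,8.2,1.5,0,0,-6.2],[0.4,-51.7,8.2,1.5,0,0,-6.2],[0.4,-51.7,8.2,1.5,0,0,-6.2],[0.4,-51.7,8.2,1.5,0,0,-6.2],[0.4,-51.7,8.2,5,0,0,-6.2],[0.4,-51.7,8.2,7.5,0,0,-6.2],[0.4,-51.7,8.2,9,0,0,-6.2],[0.4,-51.7,8.2,10,0,0,-6.2],[0.4,-51.7,8.2,10,0,0,-6.2],[-0.6,-51.7,8.2,10,0,0,-6.2],[-0.6,-51.7,8.2,10,0,0,-6.2],[-0.6,-51.7,8.2,10,0,0,-6.2],[-0.6,-51.7,8.2,10,0,0,-6.2],[-0.6,-51.7,8.2,10,0,0,-6.2]]]}}

```text
clock: 16.2
tcp_pos: [0.572, -0.3957, 0.0455]
tool_rot: [179.9, 0.1, 99.0]
contact_force: [-0.3, -0.2, 5.6]
gripper_width: 0.0352
```

```bash
python3 - <<'E'
from go import *
print(np.round(now(),4))
snap('top','t6.png',crop=(160,170,440,270),s=2.8)
E
```

```text
[ 5.720000e-01 -3.957000e-01  4.550000e-02  1.799134e+02  6.200000e-02
  9.901760e+01]
```

View pics/t6.png

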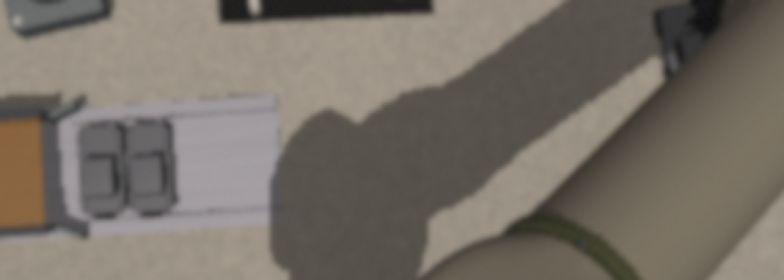

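Request:
{"method": "apply_moves", "body": {"motion": [[[-0.6,0,0,-2,0,0,0],[-0.6,0,0,-4,0,0,0],[-0.6,4,0,-4,0,0,2],[-0.6,9,0,-4,0,0,4],[-0.6,14,-0.5,-4,0,0,6.2],[-0.6,19,-1,-4,0,0,6.2],[-0.6,24,-1.5,-4,0,0,6.2],[-0.6,29,-2,-4,0,0,6.2],[-0.6,34,-2.3,-4,0,0,6.2],[-0.6,39,-2.6,-4,0,0,6.2],[-0.6,43,-2.9,-4,0,0,6.2],[-0.6,46,-3.1,-4,0,0,6.2],[-0.6,47.7,-3.1,-4,0,0,6.2],[-0.6,47.7,-3.1,-4,0,0,6.2],[-0.6,47.7,-3.1,-4,0,0,6.2]]]}}

```text
clock: 18.12
tcp_pos: [0.4664, 0.07, 0.0848]
tool_rot: [180.0, -0.0, 92.8]
contact_force: [0.5, 0.5, -0.7]
gripper_width: 0.0353
```

Request:
{"method": "apply_moves", "body": {"motion": [[[-0.6,0,0,1.5,0,0,0],[-0.6,0,0,2.6,0,0,0],[-0.6,0,0,3.1,0,0,0],[-0.6,0,0,3.3,0,0,0],[-0.6,0,0,3.3,0,0,0],[-0.6,0,0,3.3,0,0,0]]]}}

```text
clock: 18.88
tcp_pos: [0.4662, 0.0707, 0.0514]
tool_rot: [180.0, 0.0, 92.8]
contact_force: [-1.9, -0.7, 3.2]
gripper_width: 0.0352
```

Request:
{"method": "apply_moves", "body": {"motion": [[[0.4,0,0,0,0,0,0],[0.4,0,0,0,0,0,0],[0.4,0,0,0,0,0,0],[0.4,0,0,-0.5,0,0,0],[0.4,0,0,-4,0,0,0],[0.4,0,0,-8,0,0,0],[0.4,0,0,-8,0,0,0],[0.4,-47,-4.9,-8,0,0,-10.2],[0.4,-47,-4.9,-8,0,0,-10.2],[0.4,-47,-4.9,-8,0,0,-10.2],[0.4,-47,-4.9,-8,0,0,-10.2],[0.4,-47,-4.9,-8,0,0,-10.2],[0.4,-47,-4.9,-8,0,0,-10.2],[0.4,-47,-4.9,-8,0,0,-10.2],[0.4,-47,-4.9,-8,0,0,-10.2],[0.4,-47,-4.9,-8,0,0,-10.2],[0.4,-47,-4.9,-6,0,0,-10.2]]]}}

```text
clock: 21.0
tcp_pos: [0.4407, -0.4009, 0.1109]
tool_rot: [179.9, 0.0, 103.0]
contact_force: [0.4, 0.3, -0.8]
gripper_width: 0.0597
```

```bash
python3 - <<'E'
from go import *
print(np.round(now(),4))
snap('top','t7.png',crop=(160,170,440,270),s=2.8)
snap('scene','s7.png',crop=(80,130,280,280),s=3)
t=cv2.imread('pics/t7.png');s=cv2.imread('pics/s7.png')
cv2.imwrite('pics/m7.png',np.vstack([t[:,:784],cv2.copyMakeBorder(s[100:400],0,0,0,784-s.shape[1],cv2.BORDER_CONSTANT)]))
E
```

```text
[ 4.407000e-01 -4.009000e-01  1.109000e-01  1.799364e+02  3.930000e-02
  1.030209e+02]
```

View pics/m7.png

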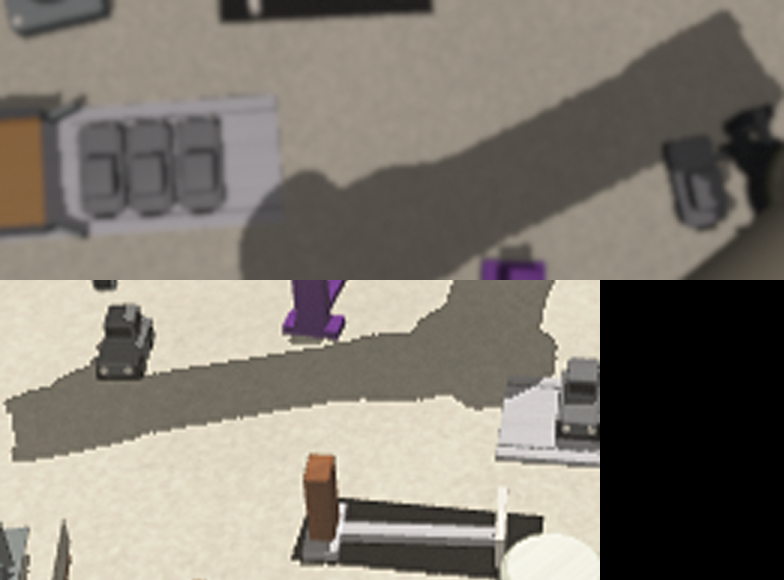

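Request:
{"method": "apply_moves", "body": {"motion": [[[0.4,0,0,3,0,0,0],[0.4,0,0,5,0,0,0],[0.4,0,0,6.3,0,0,0],[0.4,0,0,6.7,0,0,0],[0.4,0,0,6.7,0,0,0],[-0.6,0,0,6.7,0,0,0],[-0.6,0,0,6.7,0,0,0],[-0.6,0,0,6.7,0,0,0],[-0.6,0,0,6.7,0,0,0],[-0.6,0,0,6.7,0,0,0]]]}}

```text
clock: 22.35
tcp_pos: [0.4407, -0.4013, 0.0451]
tool_rot: [179.9, 0.1, 103.0]
contact_force: [0.1, -0.2, 6.1]
gripper_width: 0.0353
```

```bash
python3 - <<'E'
from go import *
print(np.round(now(),4))
X3,Y3=st(-.008,-.186)
rel((.4405,-.4005,.045,180,0,103),[(X3,Y3,.085,92.8)])
f=lambda u,v,z:np.round(back('top',160+u/2.8,170+v/2.8,z),4)
print('row edges',f(78,165,.034),f(224,165,.034),f(127,120,.034),f(175,120,.034),'apron',f(277,97,.006),f(281,215,.006))
E
```

```text
[ 4.407000e-01 -4.013000e-01  4.510000e-02  1.799369e+02  5.170000e-02
  1.030189e+02]
[40.79 12.4  -4.  ] [ 0.  -0.  10.2]
row edges [0.4736 0.1862 0.034 ] [0.4715 0.0489 0.034 ] [0.5153 0.1399 0.034 ] [0.5146 0.0946 0.034 ] apron [ 0.5374 -0.0016  0.006 ] [ 0.424  -0.0037  0.006 ]
```

Request:
{"method": "apply_moves", "body": {"motion": [[[-0.6,0,0,-2,0,0,0],[-0.6,0,0,-4,0,0,0],[-0.6,4,1,-4,0,0,3],[-0.6,9,2.5,-4,0,0,6],[-0.6,14,4,-4,0,0,9],[-0.6,19,5.5,-4,0,0,10.2],[-0.6,24,7,-4,0,0,10.2],[-0.6,29,8.5,-4,0,0,10.2],[-0.6,34,10,-4,0,0,10.2],[-0.6,37.5,11.4,-4,0,0,10.2],[-0.6,39.5,12,-4,0,0,10.2],[-0.6,40.8,12.4,-4,0,0,10.2],[-0.6,40.8,12.4,-4,0,0,10.2],[-0.6,40.8,12.4,-4,0,0,10.2]]]}}

```text
clock: 24.1
tcp_pos: [0.4691, 0.0235, 0.0845]
tool_rot: [180.0, -0.0, 92.7]
contact_force: [0.1, 0.5, -0.2]
gripper_width: 0.0351
```

Request:
{"method": "apply_moves", "body": {"motion": [[[-0.6,0,0,1.5,0,0,0],[-0.6,0,0,2.6,0,0,0],[-0.6,0,0,3.1,0,0,0],[-0.6,0,0,3.3,0,0,0],[-0.6,0,0,3.3,0,0,0],[-0.6,0,0,3.3,0,0,0]]]}}

```text
clock: 24.85
tcp_pos: [0.4693, 0.0247, 0.0516]
tool_rot: [180.0, -0.0, 92.8]
contact_force: [-0.2, -0.5, -1.0]
gripper_width: 0.0352
```

```bash
python3 - <<'E'
from go import *
X3,Y3=st(-.008,-.186)
rel((X3,Y3,.052,180,0,92.8),[(.6617,-.130,.13,5.3)])
E
```

```text
[-16.4   18.43  -7.8 ] [ 0.  -0.  87.5]
```

Request:
{"method": "apply_moves", "body": {"motion": [[[0.4,0,0,0,0,0,0],[0.4,0,0,0,0,0,0],[0.4,0,0,0,0,0,0],[0.4,0,0,-0.5,0,0,0],[0.4,0,0,-4,0,0,0],[0.4,0,0,-9,0,0,0],[0.2,0,0,-9,0,0,0],[0.2,-16.4,18.4,-9,0,0,87.5],[0.2,-16.4,18.4,-9,0,0,87.5],[0.2,-16.4,18.4,-9,0,0,87.5],[0.2,-16.4,18.4,-9,0,0,87.5],[0.2,-16.4,18.4,-9,0,0,87.5],[0.2,-16.4,18.4,-9,0,0,87.5],[0.2,-16.4,18.4,-9,0,0,87.5],[0.2,-16.4,18.4,-9,0,0,87.5],[0.2,-16.4,18.4,-8,0,0,87.5],[0.2,-16.4,18.4,-8,0,0,87.5],[0.2,-16.4,18.4,-8,0,0,87.5]]]}}

```text
clock: 27.1
tcp_pos: [0.6608, -0.1304, 0.1309]
tool_rot: [-180.0, 0.0, 5.4]
contact_force: [0.1, 0.1, 0.4]
gripper_width: 0.0512
```

```bash
python3 - <<'E'
from go import *
print(np.round(now(),4))
snap('top','t8.png',crop=(200,110,340,250),s=2.8)
snap('scene','s8.png',crop=(160,140,340,280),s=2.8)
t=cv2.imread('pics/t8.png');s=cv2.imread('pics/s8.png')
cv2.imwrite('pics/m8.png',np.hstack([t,s])[:,:796])
print(proj('scene',[.6617,-.13,.083]), proj('top',[.6617,-.13,.083]))
E
```

```text
[ 6.608000e-01 -1.304000e-01  1.309000e-01 -1.799951e+02  3.320000e-02
  5.411000e+00]
[185.82784677 223.66392654] [308.09238257 152.63976332]
```

View pics/m8.png

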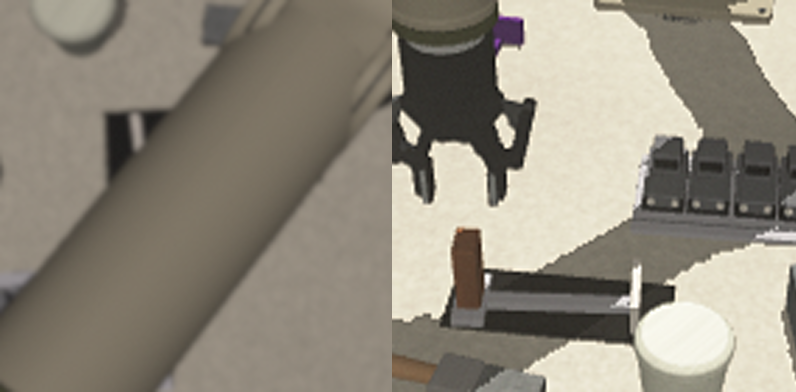

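Request:
{"method": "apply_moves", "body": {"motion": [[[0.2,0,0,3,0,0,0],[0.2,0,0,5.5,0,0,0],[0.2,0,0,7,0,0,0],[0.2,0,0,7.7,0,0,0],[0.2,0,0,7.7,0,0,0],[0.2,0,0,7.7,0,0,0],[-0.9,0,0,7.7,0,0,0],[-0.9,0,0,7.7,0,0,0],[-0.9,0,0,7.7,0,0,0],[-0.9,0,0,7.7,0,0,0],[-0.9,0,0,7.7,0,0,0],[-0.9,0,0,7.7,0,0,0],[-0.9,0,0,7.7,0,0,0]]], "newtons": 70}}

```text
clock: 28.82
tcp_pos: [0.6613, -0.1302, 0.0548]
tool_rot: [-180.0, -0.0, 5.3]
contact_force: [-0.6, 1.2, 4.9]
gripper_width: 0.0211
```

```bash
python3 - <<'E'
from go import *
print(back('top',343,268,.08))
a=st(0,-.385);print(a)
rel((.6612,-.1302,.0548,180,0,5.3),[(.6612,-.1302,.085,5.3),(.62,-.19,.085,2.8),a+(.085,2.8),a+(.0605,2.8)])
E
```

```text
[ 0.36830205 -0.20973118  0.08      ]
(np.float64(0.48730716137131114), np.float64(-0.17354036287645216))
[-0.    0.   -3.02] [0. 0. 0.]
[-4.65  5.57 -3.02] [ 0.  -0.   2.5]
[-17.72   2.71  -3.02] [ 0.  -0.   2.5]
[-17.72   2.71  -0.57] [ 0.  -0.   2.5]
```

Request:
{"method": "apply_moves", "body": {"motion": [[[-0.9,0,0,-1.5,0,0,0],[-0.9,0,0,-3,0,0,0],[-0.9,-1.5,2,-3,0,0,1],[-0.9,-3,4,-3,0,0,2],[-0.9,-4.6,5.6,-3,0,0,2.5],[-0.9,-8,5,-3,0,0,2.5],[-0.9,-11,4.2,-3,0,0,2.5],[-0.9,-14,3.5,-3,0,0,2.5],[-0.9,-16.5,2.9,-3,0,0,2.5],[-0.9,-17.7,2.7,-3,0,0,2.5],[-0.9,-17.7,2.7,-3,0,0,2.5],[-0.9,-17.7,2.7,-1.5,0,0,2.5],[-0.9,-17.7,2.7,-0.6,0,0,2.5],[-0.9,-17.7,2.7,-0.6,0,0,2.5]]]}}

```text
clock: 30.58
tcp_pos: [0.4868, -0.1736, 0.0593]
tool_rot: [180.0, 0.1, 2.8]
contact_force: [0.7, -0.6, -0.9]
gripper_width: 0.0209
```

```bash
python3 - <<'E'
from go import *
print(np.round(now(),4),manip.sense()['gripper_width'])
snap('top','t9.png',crop=(150,150,350,250),s=4)
snap('scene','s9.png',crop=(170,150,370,250),s=4)
t=cv2.imread('pics/t9.png')[:300];s=cv2.imread('pics/s9.png')[:300]
t=cv2.imread('pics/t9.png');s=cv2.imread('pics/s9.png')
cv2.imwrite('pics/m9.png',np.vstack([t,s])[::1][:800][:, :800])
m=cv2.imread('pics/m9.png');cv2.imwrite('pics/m9.png',cv2.resize(m,(600,600)))
E
```

```text
[ 4.868000e-01 -1.736000e-01  5.930000e-02  1.799835e+02  1.036000e-01
  2.806500e+00] 0.020873214774035115
```

View pics/m9.png

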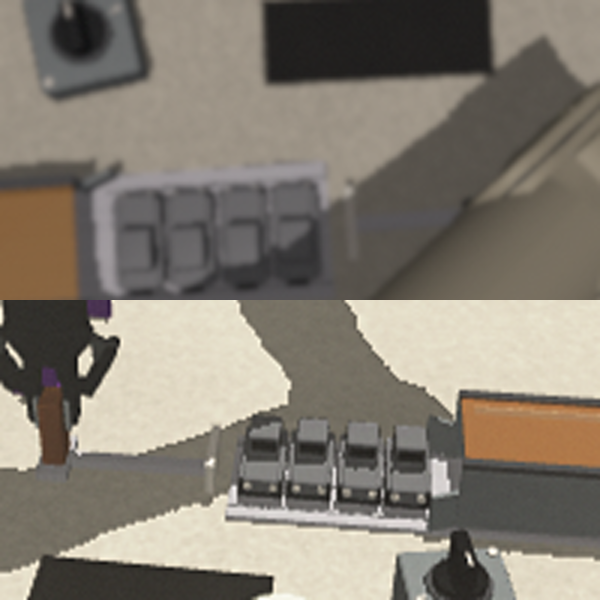

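```bash
python3 - <<'E'
from go import *
f=lambda u,v,z:np.round(back('top',150+u/3,150+v/3,z),4)
g=lambda u,v,z:np.round(back('scene',170+u/3,150+(v-300)/3,z),4)
print('blade top',f(351,183,.042),f(354,258,.042),'want',st(0,-.232))
print('scene blade tip',g(216,430,.042),g(208,488,.042), 'handle', g(53,392,.086))
for n,u,v in(('c1',140,190),('c1r',140,295),('c2',190,188),('c2r',192,292),('c3',243,186),('c3r',243,288),('c4',296,182),('c4r',299,283)): print(n,f(u,v,.034))
print('apron',f(327,163,.006),f(125,180,.006))
E
```

```text
blade top [ 0.517  -0.0228  0.042 ] [ 0.4517 -0.0243  0.042 ] want (np.float64(0.4798331465925823), np.float64(-0.02072302386321273))
scene blade tip [ 0.4617 -0.0195  0.042 ] [ 0.5492 -0.0127  0.042 ] handle [ 0.4857 -0.1721  0.086 ]
c1 [0.5144 0.1629 0.034 ]
c1r [0.4224 0.163  0.034 ]
c2 [0.5155 0.1188 0.034 ]
c2r [0.4244 0.1175 0.034 ]
c3 [0.5165 0.0721 0.034 ]
c3r [0.4272 0.0729 0.034 ]
c4 [0.5193 0.0255 0.034 ]
c4r [0.4308 0.024  0.034 ]
apron [ 0.5382 -0.0018  0.006 ] [0.5258 0.1806 0.006 ]
```

Request:
{"method": "apply_moves", "body": {"motion": [[[-0.9,-0.5,0,-0.2,0,0,0],[-0.9,-0.5,0,-0.2,0,0,0],[-0.9,-0.5,-1,-0.2,0,0,0],[-0.9,-0.5,-2,-0.2,0,0,0],[-0.9,-0.5,-2.6,-0.2,0,0,0],[-0.9,-0.5,-3.2,-0.2,0,0,0],[-0.9,-0.5,-3.8,-0.2,0,0,0],[-0.9,-0.5,-4.5,-0.2,0,0,0],[-0.9,-0.5,-5.2,-0.2,0,0,0],[-0.9,-0.5,-6,-0.2,0,0,0],[-0.9,-0.5,-7,-0.2,0,0,0],[-0.9,-0.5,-8,-0.2,0,0,0],[-0.9,-0.5,-8,-0.2,0,0,0]]]}}

```text
clock: 32.3
tcp_pos: [0.4783, -0.0924, 0.0622]
tool_rot: [-179.9, 0.0, 2.9]
contact_force: [0.4, 0.4, -1.0]
gripper_width: 0.0211
```

```bash
python3 - <<'E'
from go import *
s=manip.sense();print(np.round(now(),4),s['gripper_width'],s['contact_force'])
snap('top','t10.png',crop=(90,150,340,270),s=3.2)
E
```

```text
[ 4.783000e-01 -9.240000e-02  6.220000e-02 -1.799412e+02  1.290000e-02
  2.918000e+00] 0.02111921124138622 [ 0.37583639  0.38949562 -0.98522535]
```

View pics/t10.png

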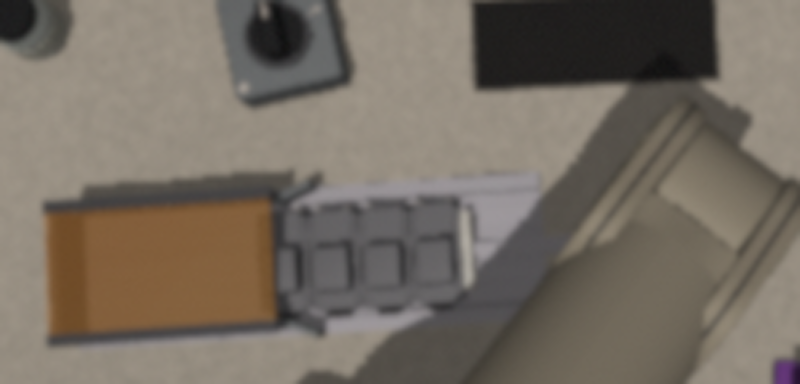

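Request:
{"method": "apply_moves", "body": {"motion": [[[-0.9,0,-0.8,0,0,0,0],[-0.9,0,-1.6,0,0,0,0],[-0.9,0,-2.4,0,0,0,0],[-0.9,0,-3.2,0,0,0,0],[-0.9,0,-4,0,0,0,0],[-0.9,0,-4.8,0,0,0,0],[-0.9,0,-5.6,0,0,0,0],[-0.9,0,-6.4,0,0,0,0],[-0.9,0,-7.2,0,0,0,0],[-0.9,0,-8,0,0,0,0]]]}}

```text
clock: 33.6
tcp_pos: [0.4743, -0.0133, 0.0623]
tool_rot: [-180.0, 0.0, 2.8]
contact_force: [-0.3, -1.3, -0.3]
gripper_width: 0.0211
```

Request:
{"method": "apply_moves", "body": {"motion": [[[-0.9,0,-0.8,0,0,0,0],[-0.9,0,-1.6,0,0,0,0],[-0.9,0,-2.4,0,0,0,0],[-0.9,0,-3.2,0,0,0,0],[-0.9,0,-4,0,0,0,0],[-0.9,0,-4.6,0,0,0,0],[-0.9,0,-5.2,0,0,0,0],[-0.9,0,-5.6,0,0,0,0],[-0.9,0,-6,0,0,0,0],[-0.9,0,-6,0,0,0,0]]]}}

```text
clock: 34.85
tcp_pos: [0.4713, 0.0466, 0.0622]
tool_rot: [-180.0, 0.0, 2.8]
contact_force: [0.7, -1.1, -1.1]
gripper_width: 0.0212
```

```bash
python3 - <<'E'
from go import *
s=manip.sense();print(np.round(now(),4),s['gripper_width'],s['contact_force'],s['ft_torque'])
snap('top','t11.png',crop=(90,150,340,270),s=3.2)
snap('scene','s11.png',crop=(200,150,420,250),s=3.2)
E
```

```text
[ 4.713000e-01  4.660000e-02  6.220000e-02 -1.799715e+02  1.280000e-02
  2.849300e+00] 0.021243899809585225 [ 0.65949824 -1.11225929 -1.1154334 ] [ 0.00118862  0.06311391 -0.01039438]
```

View pics/t11.png

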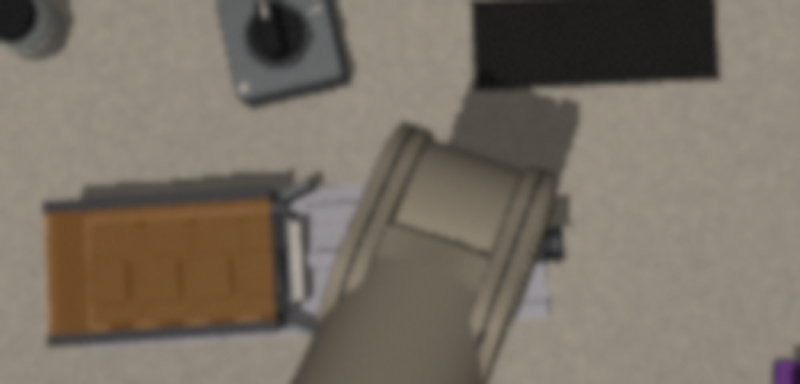

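Request:
{"method": "apply_moves", "body": {"motion": [[[-0.9,0,-0.3,0,0,0,0],[-0.9,0,-0.5,0,0,0,0],[-0.9,0,-0.7,0,0,0,0],[-0.9,0,-0.9,0,0,0,0],[-0.9,0,-0.9,0,0,0,0]]]}}

```text
clock: 35.58
tcp_pos: [0.4709, 0.0554, 0.0622]
tool_rot: [-180.0, 0.0, 2.8]
contact_force: [0.8, -0.2, -0.9]
gripper_width: 0.0214
```

Request:
{"method": "apply_moves", "body": {"motion": [[[-0.9,0,-0.1,0,0,0,0],[-0.9,0,-0.2,0,0,0,0],[-0.9,0,-0.2,0,0,0,0]]]}}

```text
clock: 35.95
tcp_pos: [0.4709, 0.0571, 0.0623]
tool_rot: [-180.0, -0.0, 2.8]
contact_force: [0.5, -1.5, -1.0]
gripper_width: 0.0213
```

Request:
{"method": "apply_moves", "body": {"motion": [[[-0.9,0,-0.1,0,0,0,0],[-0.9,0,-0.1,0,0,0,0]]]}}

```text
clock: 36.2
tcp_pos: [0.4708, 0.0581, 0.0623]
tool_rot: [-180.0, -0.0, 2.8]
contact_force: [-0.7, -1.3, -1.7]
gripper_width: 0.0213
```

Request:
{"method": "apply_moves", "body": {"motion": [[[-0.9,0,-0.1,0,0,0,0],[-0.9,0,-0.1,0,0,0,0]]]}}

```text
clock: 36.45
tcp_pos: [0.4708, 0.059, 0.0623]
tool_rot: [-180.0, -0.0, 2.8]
contact_force: [1.3, -1.5, -0.1]
gripper_width: 0.0214
```

Request:
{"method": "apply_moves", "body": {"motion": [[[-0.9,0,-0.1,0,0,0,0],[-0.9,0,-0.1,0,0,0,0]]]}}

```text
clock: 36.7
tcp_pos: [0.4708, 0.0591, 0.0624]
tool_rot: [179.9, -0.0, 2.8]
contact_force: [0.1, -6.4, 1.7]
gripper_width: 0.0215
```

Request:
{"method": "apply_moves", "body": {"motion": [[[-0.9,0,-0.1,0,0,0,0],[-0.9,0,-0.1,0,0,0,0]]]}}

```text
clock: 36.95
tcp_pos: [0.4707, 0.0591, 0.0625]
tool_rot: [179.9, -0.0, 2.7]
contact_force: [-0.1, -10.2, 3.5]
gripper_width: 0.021
```

```bash
python3 - <<'E'
from go import *
s=manip.sense();print(s['contact_force'])
rel((.4706,.061,.0625,180,0,2.8),[(.651,-.122,.12,1.1),(.651,-.122,.056,1.1)])
E
```

```text
[ -0.10877661 -10.21169508   3.45263288]
[17.12 19.16 -5.75] [-0.  -0.   1.7]
[17.12 19.16  0.65] [-0.  -0.   1.7]
```

Request:
{"method": "apply_moves", "body": {"motion": [[[-0.9,0,0.5,0,0,0,0],[-0.9,0,1.5,0,0,0,0],[-0.9,0,3,0,0,0,0],[-0.9,0,5,0,0,0,0],[-0.9,0,7,0,0,0,0],[-0.9,0,9,0,0,0,0],[-0.9,0,12,-2,0,0,0],[-0.9,0,15,-3.5,0,0,0],[-0.9,0,18,-3.5,0,0,0],[-0.9,0,19,-3.5,0,0,0],[-0.9,4,19,-3.5,0,0,1],[-0.9,8,19,-3.5,0,0,1.7],[-0.9,12,19,-3.5,0,0,1.7],[-0.9,15,19,-3.5,0,0,1.7],[-0.9,17.1,19.1,-3.5,0,0,1.7],[-0.9,17.1,19.1,-3.5,0,0,1.7],[-0.9,17.1,19.1,-1.5,0,0,1.7],[-0.9,17.1,19.1,-1.5,0,0,1.7]]]}}

```text
clock: 39.2
tcp_pos: [0.6489, -0.1207, 0.0748]
tool_rot: [-179.9, 0.2, 1.1]
contact_force: [-0.3, -0.0, -1.2]
gripper_width: 0.0213
```

```bash
python3 - <<'E'
from go import *
print(np.round(now(),4))
snap('top','t12.png',crop=(90,100,340,270),s=2.4)
snap('scene','s12.png',crop=(160,150,410,300),s=2.4)
t=cv2.imread('pics/t12.png');s=cv2.imread('pics/s12.png')
m=np.vstack([t,s]);cv2.imwrite('pics/m12.png',m[:,:]);m=cv2.resize(m,(468,600)) if 0 else m
cv2.imwrite('pics/m12.png',cv2.resize(m,None,fx=.78,fy=.78,interpolation=cv2.INTER_AREA))
E
```

```text
[ 6.489000e-01 -1.207000e-01  7.480000e-02 -1.799332e+02  2.139000e-01
  1.097300e+00]
```

View pics/m12.png

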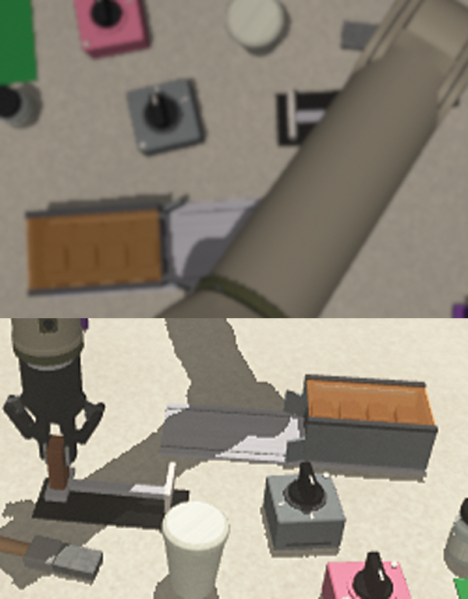

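Request:
{"method": "apply_moves", "body": {"motion": [[[-0.9,0,0,1,0,0,0],[-0.9,0,0,1.8,0,0,0],[-0.9,0,0,2.2,0,0,0],[-0.9,0,0,2.2,0,0,0],[-0.9,0,0,2.2,0,0,0]]]}}

```text
clock: 39.92
tcp_pos: [0.6509, -0.1213, 0.0552]
tool_rot: [-180.0, -0.0, 1.1]
contact_force: [0.5, 0.4, -1.1]
gripper_width: 0.0214
```

Request:
{"method": "apply_moves", "body": {"motion": [[[0.2,0,0,0,0,0,0],[0.2,0,0,0,0,0,0],[0.2,0,0,0,0,0,0],[0.2,0,0,0,0,0,0],[0.2,0,0,0,0,0,0],[0.2,0,0,-2,0,0,0],[0.2,0,0,-6,0,0,0],[0.2,0,0,-12,0,0,0],[0.2,0,0,-12,0,0,0],[0.2,-12,0,-14,0,0,0],[0.2,-20,0,-14,0,0,0],[0.2,-20,0,-14,0,0,0],[0.2,-20,0,-14,0,0,0],[0.2,-20,0,-14,0,0,0]]]}}

```text
clock: 41.68
tcp_pos: [0.45, -0.1255, 0.195]
tool_rot: [-179.8, -0.0, 1.1]
contact_force: [0.8, 0.2, 0.7]
gripper_width: 0.0514
```

```bash
python3 - <<'E'
from go import *
print(np.round(now(),4))
snap('top','t13.png',crop=(140,115,320,195),s=4.4)
snap('scene','s13.png',crop=(290,210,360,290),s=6)
t=cv2.imread('pics/t13.png');s=cv2.imread('pics/s13.png')
m=np.zeros((352+480,792,3),np.uint8);m[:352]=t;m[352:,:420]=s
cv2.imwrite('pics/m13.png',cv2.resize(m,None,fx=.72,fy=.72))
E
```

```text
[ 4.500000e-01 -1.255000e-01  1.950000e-01 -1.798363e+02 -3.710000e-02
  1.095500e+00]
```

View pics/m13.png

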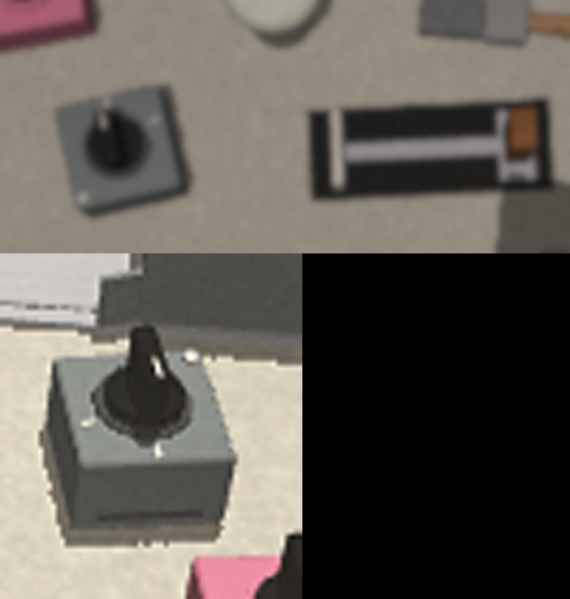

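```bash
python3 - <<'E'
from go import *
print(np.round(manip.sense()['joint_positions'],1))
im=cv2.imread('pics/raw_t13.png').astype(int).max(2)
m=(im<55).astype(np.uint8);m[:140]=0;m[185:]=0;m[:,:160]=0;m[:,200:]=0
k,l,st_,c=cv2.connectedComponentsWithStats(m);print(st_,c)
for i in range(1,k):
    if st_[i,4]>40:
        ys,xs=np.where(l==i);print(back('top',c[i][0],c[i][1],.065),back('top',c[i][0],c[i][1],.08))
f=lambda u,v,z:np.round(back('top',140+u/3.168,115+v/3.168,z),4)
print('disc',f(115,145,.06),'corners',[f(u,v,.055) for u,v in((56,105),(166,86),(187,192),(92,215))])
print(proj('scene',[.648,.205,.097]),proj('scene',[.648,.205,.067]), 'scene top of bar px',290+145/4.32,210+(327-253)/4.32)
C=(.450,-.1255,.195,180,0,1.1)
rel(C,[(.55,.05,.195,100),(.648,.205,.16,150)])
rel((.648,.205,.16,180,0,150),[(.648,.205,.115,192.5),(.648,.205,.084,192.5)])
E
```

```text
[-63.9  -6.3  72.6 112.9   6.1  69.1 -82.5]
[[     0      0    512    384 196352]
 [   167    150     19     20    252]
 [   194    157      1      1      1]
 [   195    161      1      1      1]
 [   197    169      1      1      1]
 [   197    174      1      1      1]] [[255.60282044 191.54053944]
 [176.33333333 160.32936508]
 [194.         157.        ]
 [195.         161.        ]
 [197.         169.        ]
 [197.         174.        ]]
[0.65120037 0.21110403 0.065     ] [0.64823647 0.20816812 0.08      ]
disc [0.651  0.2122 0.06  ] corners [array([0.6866, 0.2624, 0.055 ]), array([0.701 , 0.1708, 0.055 ]), array([0.6116, 0.1534, 0.055 ]), array([0.5938, 0.232 , 0.055 ])]
[320.95398191 230.63968092] [319.52600592 239.61882339] scene top of bar px 323.5648148148148 227.12962962962962
[ 10.34 -17.35  -0.  ] [  0.    0.  -98.9]
[ 20.43 -32.66   3.5 ] [  -0.     0.  -148.9]
[ 0.  -0.   4.5] [  0.    0.  -42.5]
[ 0.  -0.   7.6] [  0.    0.  -42.5]
```

Request:
{"method": "apply_moves", "body": {"motion": [[[0.2,2,-3.5,0,0,0,-10],[0.2,4,-7,0,0,0,-20],[0.2,6,-10.5,0,0,0,-30],[0.2,8,-14,0,0,0,-40],[0.2,10,-17,0,0,0,-50],[0.2,12,-20,0,0,0,-60],[0.2,14,-23,0,0,0,-70],[0.2,16,-26,0,0,0,-80],[0.2,18,-29,0,0,0,-90],[0.2,20,-32,0,0,0,-100],[0.2,20.5,-33,0,0,0,-100],[0.2,20.5,-33,0,0,0,-100],[0.2,20.5,-33,0,0,0,-100]]], "newtons": 30}}

```text
clock: 43.4
tcp_pos: [0.6494, 0.2072, 0.195]
tool_rot: [-180.0, 0.0, 101.0]
contact_force: [0.8, 0.4, -0.3]
gripper_width: 0.051
```

```bash
python3 - <<'E'
from go import *
print(np.round(now(),4),np.round(manip.sense()['joint_positions'],1))
rel(now(),[(.649,.2085,.13,191)])
E
```

```text
[ 6.494000e-01  2.072000e-01  1.950000e-01 -1.799642e+02  3.600000e-02
  1.009545e+02] [-49.9  32.6  42.2  79.5 -21.9  76.2   3.9]
[ 0.14 -0.01  6.5 ] [ -0.1   0.  -90. ]
```

Request:
{"method": "apply_moves", "body": {"motion": [[[0.2,0.1,0,0,0,0,-10],[0.2,0.1,0,0,0,0,-20],[0.2,0.1,0,0,0,0,-30],[0.2,0.1,0,0,0,0,-40],[0.2,0.1,0,0,0,0,-50],[0.2,0.1,0,1,0,0,-60],[0.2,0.1,0,2,0,0,-70],[0.2,0.1,0,4,0,0,-80],[0.2,0.1,0,6,0,0,-90],[0.2,0.1,0,6.5,0,0,-90],[0.2,0.1,0,6.5,0,0,-90],[0.2,0.1,0,6.5,0,0,-90]]]}}

```text
clock: 44.9
tcp_pos: [0.6496, 0.2096, 0.1314]
tool_rot: [180.0, 0.1, -169.0]
contact_force: [0.5, 0.1, 0.1]
gripper_width: 0.0514
```

```bash
python3 - <<'E'
from go import *
print(np.round(now(),4),np.round(manip.sense()['joint_positions'],1))
rel(now(),[(.649,.2085,.084,191)])
snap('scene','s14.png',crop=(270,170,370,290),s=5)
print(proj('scene',[.649,.2085,.12]))
E
```

```text
[ 6.496000e-01  2.096000e-01  1.314000e-01  1.799887e+02  7.890000e-02
 -1.690308e+02] [-38.2  31.7  23.4  82.7 -13.   68.2  87.9]
[ 0.09 -0.1   4.74] [ 0.   0.1 -0. ]
[323.54968536 223.97021942]
```

Request:
{"method": "apply_moves", "body": {"motion": [[[0.2,0.1,-0.1,2,0,0,0],[0.2,0.1,-0.1,3.5,0,0,0],[0.2,0.1,-0.1,4.3,0,0,0],[0.2,0.1,-0.1,4.6,0,0,0],[0.2,0.1,-0.1,4.6,0,0,0]]]}}

```text
clock: 45.58
tcp_pos: [0.6485, 0.2085, 0.0843]
tool_rot: [-180.0, 0.0, -168.9]
contact_force: [0.2, 0.1, 0.4]
gripper_width: 0.0514
```

Request:
{"method": "apply_moves", "body": {"motion": [[[-1,0,0,0,0,0,0],[-1,0,0,0,0,0,0],[-1,0,0,0,0,0,0],[-1,0,0,0,0,0,0],[-1,0,0,0,0,0,0],[-1,0,0,0,0,0,0],[-1,0,0,0,0,0,0],[-1,0,0,0,0,0,0]]]}}

```text
clock: 46.58
tcp_pos: [0.6481, 0.2125, 0.0853]
tool_rot: [179.7, 0.1, -168.7]
contact_force: [-1.4, 9.5, 3.5]
gripper_width: 0.0133
```

```bash
python3 - <<'E'
from go import *
s=manip.sense();print(np.round(now(),4),s['contact_force'],s['ft_torque'],s['gripper_width'])
E
```

```text
[ 6.481000e-01  2.125000e-01  8.530000e-02  1.797467e+02  9.160000e-02
 -1.687060e+02] [-1.39446944  9.50624015  3.5092557 ] [1.7597708  0.39246697 0.02551548] 0.013290220213982575
```

Request:
{"method": "apply_moves", "body": {"motion": [[[-1,-0.2,0.4,0,0,0,0],[-1,-0.2,0.4,0,0,0,0],[-1,-0.2,0.4,0,0,0,0]]]}}

```text
clock: 46.95
tcp_pos: [0.6483, 0.2127, 0.0852]
tool_rot: [180.0, -0.2, -168.9]
contact_force: [-10.7, -2.0, 11.1]
gripper_width: 0.0132
```

Request:
{"method": "apply_moves", "body": {"motion": [[[-1,0,0,0,0,0,5],[-1,0,0,0,0,0,10],[-1,0,0,0,0,0,15],[-1,0,0,0,0,0,20],[-1,0,0,0,0,0,25],[-1,0,0,0,0,0,30],[-1,0,0,0,0,0,30]]]}}

```text
clock: 47.82
tcp_pos: [0.6483, 0.2151, 0.0852]
tool_rot: [179.9, -0.2, 161.2]
contact_force: [-8.2, 3.6, 8.8]
gripper_width: 0.0132
```

```bash
python3 - <<'E'
from go import *
s=manip.sense();print(np.round(now(),4),s['contact_force'],s['ft_torque'],s['gripper_width'])
E
```

```text
[ 6.483000e-01  2.151000e-01  8.520000e-02  1.799036e+02 -1.633000e-01
  1.611673e+02] [-8.20344268  3.57348028  8.77782494] [0.65159491 1.96459346 0.04734323] 0.013244654187931974
```

Request:
{"method": "apply_moves", "body": {"motion": [[[-1,0,0,0,0,0,5],[-1,0,0,0,0,0,10],[-1,0,0,0,0,0,15],[-1,0,0,0,0,0,20],[-1,0,0,0,0,0,25],[-1,0,0,0,0,0,30],[-1,0,0,0,0,0,34],[-1,0,0,0,0,0,36],[-1,0,0,0,0,0,36]]]}}

```text
clock: 48.95
tcp_pos: [0.6499, 0.2174, 0.0853]
tool_rot: [179.7, -0.2, 125.3]
contact_force: [1.0, 9.7, 1.4]
gripper_width: 0.0134
```

```bash
python3 - <<'E'
from go import *
s=manip.sense();print(np.round(now(),4),s['contact_force'],s['ft_torque'],s['gripper_width'])
E
```

```text
[ 6.499000e-01  2.174000e-01  8.530000e-02  1.797368e+02 -1.774000e-01
  1.253066e+02] [0.98534183 9.6611578  1.40896197] [ 2.08729685 -0.23653176  0.15913695] 0.013384946804629873
```

Request:
{"method": "apply_moves", "body": {"motion": [[[-1,0.3,0.2,0,0,0,2],[-1,0.3,0.2,0,0,0,4],[-1,0.3,0.2,0,0,0,4],[-1,0.3,0.2,0,0,0,4]]]}}

```text
clock: 49.45
tcp_pos: [0.6501, 0.2177, 0.0853]
tool_rot: [179.9, -0.0, 121.2]
contact_force: [1.4, 4.9, 6.0]
gripper_width: 0.0134
```

```bash
python3 - <<'E'
from go import *
s=manip.sense();print(np.round(now(),4),s['contact_force'],s['ft_torque'],s['gripper_width'])
E
```

```text
[ 6.501000e-01  2.177000e-01  8.530000e-02  1.798607e+02 -3.900000e-02
  1.211518e+02] [1.42046308 4.90053969 5.98054536] [ 0.94608935 -0.19831354  0.66760384] 0.013373027370085522
```

Request:
{"method": "apply_moves", "body": {"motion": [[[-1,0,0,0,0,0,2],[-1,0,0,0,0,0,4],[-1,0,0,0,0,0,4],[-1,0,0,0,0,0,4]]]}}

```text
clock: 49.95
tcp_pos: [0.6502, 0.2178, 0.0853]
tool_rot: [179.8, -0.0, 117.2]
contact_force: [1.4, 3.7, 5.5]
gripper_width: 0.0135
```

```bash
python3 - <<'E'
from go import *
s=manip.sense();print(np.round(now(),4),s['contact_force'],s['ft_torque'],s['gripper_width'])
E
```

```text
[ 6.502000e-01  2.178000e-01  8.530000e-02  1.798478e+02 -2.670000e-02
  1.172212e+02] [1.38424764 3.74142305 5.47323072] [ 0.94917606 -0.32787995  1.42966451] 0.013520542634199157
```

Request:
{"method": "apply_moves", "body": {"motion": [[[-1,0,0,0,0,0,-2],[-1,0,0,0,0,0,-2],[-1,0,0,0,0,0,-2],[-1,0,0,0,0,0,-2],[-1,0,0,0,0,0,-2],[-1,0,0,0,0,0,-2],[-1,0,0,0,0,0,-2],[-1,0,0,0,0,0,-2],[-1,0,0,0,0,0,-2],[-1,0,0,0,0,0,-2],[-1,0,0,0,0,0,-2],[-1,0,0,0,0,0,-2],[-1,0,0,0,0,0,-2],[-1,0,0,0,0,0,-2],[-1,0,0,0,0,0,-2]]]}}

```text
clock: 51.82
tcp_pos: [0.6502, 0.2178, 0.0853]
tool_rot: [179.9, -0.0, 119.2]
contact_force: [2.0, 4.7, 6.4]
gripper_width: 0.0134
```

```bash
python3 - <<'E'
from go import *
s=manip.sense();print(np.round(now(),4),s['contact_force'],s['ft_torque'],s['gripper_width'])
E
```

```text
[ 6.502000e-01  2.178000e-01  8.530000e-02  1.798522e+02 -3.730000e-02
  1.191871e+02] [1.986223   4.74071481 6.44144366] [ 0.92213783 -0.30805416  1.07228552] 0.013396016400438032
```

Request:
{"method": "apply_moves", "body": {"motion": [[[-1,0,0,0,0,0,0],[-1,0,0,0,0,0,0],[-1,0,0,0,0,0,0],[-1,0,0,0,0,0,0],[-1,0,0,0,0,0,0],[-1,0,0,0,0,0,0],[-1,0,0,0,0,0,0],[-1,0,0,0,0,0,0],[-1,0,0,0,0,0,0],[-1,0,0,0,0,0,0],[-1,0,0,0,0,0,0],[-1,0,0,0,0,0,0],[-1,0,0,0,0,0,0],[-1,0,0,0,0,0,0],[-1,0,0,0,0,0,0],[-1,0,0,0,0,0,0],[-1,0,0,0,0,0,0],[-1,0,0,0,0,0,0]]]}}

```text
clock: 54.08
tcp_pos: [0.6502, 0.2178, 0.0853]
tool_rot: [179.9, -0.0, 119.2]
contact_force: [1.4, 4.8, 5.4]
gripper_width: 0.0137
```

```bash
python3 - <<'E'
from go import *
s=manip.sense();print(np.round(now(),4),s['contact_force'],s['ft_torque'],s['gripper_width'])
E
```

```text
[ 6.502000e-01  2.178000e-01  8.530000e-02  1.798539e+02 -3.290000e-02
  1.191905e+02] [1.40679926 4.79104508 5.40977216] [ 0.91117802 -0.24453157  1.09235818] 0.01371565977419937
```

Request:
{"method": "apply_moves", "body": {"motion": [[[1,0,0,0,0,0,0],[1,0,0,0,0,0,0],[1,0,0,0,0,0,0],[1,0,0,0,0,0,0],[1,0,0,0,0,0,0],[1,0,0,0,0,0,0],[1,0,0,0,0,0,0],[1,0,0,0,0,0,0],[1,0,0,-3,0,0,0],[1,0,0,-7,0,0,0],[1,0,0,-12,0,0,0],[1,0,0,-16,0,0,0],[1,0,0,-16,0,0,0]]]}}

```text
clock: 55.7
tcp_pos: [0.651, 0.2164, 0.2482]
tool_rot: [179.7, 0.0, 119.1]
contact_force: [-0.1, -0.3, -1.0]
gripper_width: 0.0856
```

```bash
python3 - <<'E'
from go import *
print(np.round(now(),4),np.round(manip.sense()['joint_positions'],1))
rel(now(),[(.42,-.20,.26,119)])
E
```

```text
[6.510000e-01 2.164000e-01 2.482000e-01 1.796634e+02 4.160000e-02
 1.191093e+02] [-49.4  30.8  41.4  74.8 -20.   81.3  19.9]
[-25.14 -40.43  -1.4 ] [0.3 0.  0.1]
```

Request:
{"method": "apply_moves", "body": {"motion": [[[1,-25,-40,-1.5,0,0,0],[1,-25,-40,-1.5,0,0,0],[1,-25,-40,-1.5,0,0,0],[1,-25,-40,-1.5,0,0,0],[1,-25,-40,-1.5,0,0,0],[1,-25,-40,-1.5,0,0,0],[1,-25,-40,-1.5,0,0,0],[1,-25,-40,-1.5,0,0,0],[1,-25,-40,-1.5,0,0,0],[1,-25,-40,-1.5,0,0,0],[1,-25,-40,-1.5,0,0,0],[1,-25,-40,-1.5,0,0,0]]]}}

```text
clock: 57.2
tcp_pos: [0.422, -0.196, 0.2591]
tool_rot: [-180.0, 0.0, 119.2]
contact_force: [0.3, -0.1, 0.0]
gripper_width: 0.0858
```

```bash
python3 - <<'E'
from h import *
for n in('top','scene'): snap(n,f'{n}_end.png')
T=cv2.imread('pics/raw_top_end.png').astype(int);T1=cv2.imread('pics/raw_t13.png').astype(int);T0=cv2.imread('pics/raw_top0.png').astype(int)
S=cv2.imread('pics/raw_scene_end.png').astype(int);S1=cv2.imread('pics/raw_s13.png').astype(int);S0=cv2.imread('pics/raw_scene0.png').astype(int)
d=lambda a,b,x0,y0,x1,y1:(round(abs(a-b)[y0:y1,x0:x1].mean(),2),int((abs(a-b)[y0:y1,x0:x1].max(2)>40).sum()))
R={'knob':(158,142,200,182),'mat/paddle':(235,145,318,180),'tunnel':(102,205,180,262),'cup':(208,92,246,130),'jar':(80,140,110,168),'brush':(270,110,340,132)}
for k,r in R.items(): print('top',k,'vs before knob',d(T,T1,*r),'vs start',d(T,T0,*r))
R={'knob':(300,220,345,275),'tunnel':(318,180,395,235),'paddle':(175,218,262,262),'cup':(245,245,285,312),'jar':(398,240,430,290),'brush':(140,260,216,292)}
for k,r in R.items(): print('scene',k,d(S,S1,*r),d(S,S0,*r))
# gaps/edges profile through roof along tunnel axis
g=T[:,:,:].mean(2)
print('row230',np.round(g[228:234,104:186].mean(0)).astype(int))
print('row245',np.round(g[242:248,104:186].mean(0)).astype(int))
E
```

```text
top knob vs before knob (np.float64(2.63), 0) vs start (np.float64(3.17), 0)
top mat/paddle vs before knob (np.float64(5.2), 117) vs start (np.float64(17.51), 537)
top tunnel vs before knob (np.float64(2.52), 0) vs start (np.float64(7.22), 0)
top cup vs before knob (np.float64(4.03), 0) vs start (np.float64(4.88), 0)
top jar vs before knob (np.float64(2.2), 0) vs start (np.float64(2.68), 0)
top brush vs before knob (np.float64(3.35), 0) vs start (np.float64(4.1), 0)
scene knob (np.float64(2.14), 0) (np.float64(1.5), 0)
scene tunnel (np.float64(2.07), 0) (np.float64(7.8), 249)
scene paddle (np.float64(10.22), 319) (np.float64(19.65), 634)
scene cup (np.float64(2.33), 0) (np.float64(3.73), 49)
scene jar (np.float64(2.34), 0) (np.float64(1.56), 0)
scene brush (np.float64(2.57), 0) (np.float64(1.78), 0)
row230 [118  99  86  80  77  76  75  75  76  77  79  80  80  80  80  80  80  80
  80  79  78  78  78  80  81  80  80  80  81  81  81  81  81  81  80  79
  77  77  78  80  80  80  80  81  81  81  81  82  82  82  82  81  79  77
  78  80  81  81  81  82  82  82  82  82  82  82  83  82  79  74  71  63
  54  54  64  75  83 103 131 146 150 151]
row245 [129 111  93  84  79  76  75  76  76  78  79  80  80  80  80  80  81  81
  81  80  78  77  78  80  81  80  80  80  80  80  81  81  81  81  81  81
  80  80  80  81  82  81  81  81  82  81  81  81  82  82  82  82  81  82
  82  82  82  82  82  82  82  83  83  82  82  82  82  82  83  83  80  73
  63  55  55  63  74  80  86 102 123 136]
```

```bash
python3 - <<'E'
from h import *
for f in('raw_t13.png','raw_top_end.png'):
    T=cv2.imread('pics/'+f).astype(int)[145:182,235:320]
    b=T.min(2)>120; h=(T[:,:,2]-T[:,:,0]>45)
    bl=b.copy(); bl[:,20:]=0; 
    print(f,'blade',[np.round(x.mean(),2) for x in np.where(bl)],bl.sum(),'handle',[np.round(x.mean(),2) for x in np.where(h)],h.sum())
A=cv2.imread('pics/raw_t13.png').astype(int);B=cv2.imread('pics/raw_top_end.png').astype(int)
y,x=np.where(abs(A-B)[145:180,235:318].max(2)>40);print(x.min()+235,x.max()+235,y.min()+145,y.max()+145)
E
```

```text
raw_t13.png blade [np.float64(16.89), np.float64(9.04)] 232 handle [np.float64(10.38), np.float64(69.78)] 98
raw_top_end.png blade [np.float64(16.94), np.float64(8.65)] 256 handle [np.float64(10.3), np.float64(69.8)] 102
298 317 170 179
```

The paddle hasn't moved: the changed pixels are only the arm's shadow at the mat's corner. The knob is back at rest, the row is closed up and the bystanders are unchanged, so I'm handing in.

```bash
python3 -c "
from plant import manip
manip.close_job(); print(manip.sense()['clock'])"
```

```text
the job is handed in; nothing more can be done
the job is handed in; nothing more can be done
```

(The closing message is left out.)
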